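# Fill the nut mill and hold it on full speed

### The job

Tip all five nuts from the scoop into the round hopper of the electric mill, then set the empty scoop down upright on the worktop, without dropping it, and let go. Then turn the mill's black dial clockwise past its first and second clicks to the third position (three dots) and keep it there: it springs back to off when let go, so finish while still holding it. Leave the wooden bowl under the drum, the pepper mill, the salt shaker and the low jar where they stand.

Things in the scene. Friction and masses are not known exactly. Their poses are not given: they have to be found in the camera images.
- mill: White electric drum mill, fixed to the worktop, 150 mm deep (x), 243 mm wide (y). Origin on the worktop under its middle; its x points to its back, its y to its left, z up. Right half: motor pod, y -121 to -1 mm, x -75 to 75 mm, flat top at z = 140 mm with the dial. Left half: round funnel hopper (rim at z = 185 mm, the highest point of the mill) above a horizontal drum that points to the front (-x) as far as x = -121 mm, over the wooden catch bowl.
- hopper_mouth (a point): Centre of the hopper's round mouth, level with its rim, 185 mm above the worktop. Opening 104 mm across inside the rim; the funnel narrows to a throat 70 mm across at z = 140 mm; its flat steel floor is at z = 120 mm. Axes as the mill's.
- dial_grip (a point): Middle of the grip bar of the black dial, on the dial's upright axis, 165 mm above the worktop; it turns with the dial. The bar is 14 mm thick (along this point's y), 50 mm long (along its x), and stands from z = 149 to 179 mm on a round skirt 54 mm across that lies on the pod's top. The +x end of the bar is the pointer end (white line).
- dial (a joint): Angle of the dial in rad, growing clockwise as seen from above. 0 = off (dash mark); click positions at 0.42 (one dot), 0.84 (two dots) and 1.26 (three dots); stop at 1.30. A return spring takes it from anywhere back to off: about 0.10 N m near off, 0.16 N m at three dots; each click adds or takes about 0.03 N m more. At off the pointer stands 0.63 rad anticlockwise from the mill's +x axis, at three dots 0.63 rad clockwise from it.
- scoop: Loose steel scoop with wooden handle, 110 g, holding five nuts. Origin under its tray on the underside; x to the nose, z up. Tray 80 mm wide, flat floor x -42 to 33 mm, sides 40 mm high falling to 16 mm at the nose. Nose open but for a lip 10 mm high sloping up 15 degrees: carried level the nuts stay in; tipped nose-down by about 45 to 50 degrees they leave over the nose.
- scoop_grip (a point): Point to hold the scoop: on the centre line of the wooden handle, at x = -90 mm, z = 42 mm in the scoop's frame. Handle level, along the scoop's x, from x = -51 to -145 mm, 16 mm wide (y), 22 mm high (z 31 to 53 mm), free beneath. Axes as the scoop's.
- scoop_lip (a point): Middle of the scoop's lip at the nose: 149 mm ahead of scoop_grip along the scoop's x and 32 mm below it. Axes as the scoop's.
- nut1_centre (a point): Centre of one of five alike brown whole nuts, drop-shaped, 23 mm across and 22.5 mm high, about 10 g, loose in the scoop.
- nut2_centre (a point): Centre of nut 2, like nut 1.
- nut3_centre (a point): Centre of nut 3, like nut 1.
- nut4_centre (a point): Centre of nut 4, like nut 1.
- nut5_centre (a point): Centre of nut 5, like nut 1.
- catch_bowl: Small turned wooden bowl, 111 mm across, 32 mm high, under the drum in front of the mill's left half; loose, to be left. Origin under its middle.
- pepper_mill: Turned wooden pepper mill, 46 mm across, 127 mm high, to be left. Origin under its middle.
- salt_shaker: Glass salt shaker with steel cap, 42 mm across, 80 mm high, to be left. Origin under its middle.
- jar_low: Low jar with black screw lid, 95 mm across, 60 mm high, to be left. Origin under its middle.

How it is judged:
By the outcome, as a careful person would: the job done as asked, in the order asked, and still so for the second after the job is handed in, while the arm keeps its last pose, push and grip.
It also fails if it takes over 69 s, if anything falls off the work surface, if the arm or the gripper's body presses on something with over 40 N, if the wrist force passes 120 N, or if a joint passes its speed limit or range.

### The arm

A 7-joint arm with a two-finger parallel gripper is mounted at the origin on a cart in front of the work surface, level with it; the furniture and walls round the work are solid. World frame = base frame: x ahead of the robot, y to its left, z up, the work surface at z = 0. Lengths are in m, angles in rad, forces in N, time in s.
With the tool pointing down it reaches from about 0.4 to 0.85 m from the base axis. Payload 10.4 kg.
Tool frame: the origin (TCP) lies between the finger pads; the fingertips stand tcp_to_tips ahead of it and the grasp point (between the pads) lies 8 mm behind it (tcp_to_tips is the distance from the TCP to the fingertips, in m); z points along the fingers, y is the line along which they close (so a half turn about z gives the same grasp; the last joint's range is limited). The gripper opens to 85 mm and grips with 20 to 120 N. Pads are 22 mm wide; open, the fingers measure 114 mm over their backs; the gripper's body (76 mm by 85 mm) begins 54 mm behind the grasp point. The pads swing forward as they close: fully open they stand 13 mm farther back than shut.
Start: joints at [1.318, 0.332, -0.065, 1.46, 0.022, 1.35, -0.088], TCP at [0.142, -0.609, 0.242] pointing down, gripper open.
Joint ranges: [-2.6, 2.6], [-0.5, 2.12], [-1.47, 1.34], [0.16, 2.42], [-1.27, 4.41], [0.06, 2.06], [-2.6, 2.6]. Speed limits (rad/s): [2.22, 2.22, 2.79, 2.79, 3.14, 3.14, 3.14].

### API

Orientations are given as a unit quaternion [x, y, z, w].
In Python, from workcell import * gives the robot as it stands.
- The arm moves only by the tool apply_moves, never from a script. Its argument "rows" is a list of rows, each an object of numbers: "x", "y", "z": the shift along the tool's x, y, z in mm; "ax", "ay", "az": the turn, a rotation vector about the tool's x, y, z in degrees; "gripper": the closure, from 0 (fully open) to 1 (shut). A call has 1 to 5 rows; each row shifts and turns the commanded pose from where the row before left it, along the tool's axes as they then stand; what a row does not reach is not made up. A row lasts 1/12 s, in which the tool goes at most 41.7 mm and 7.16 degrees, less where a joint would pass 70% of its speed; a pose out of reach is approached as far as the arm can. A call with a gripper value outside its range is refused whole. The fingers move at their own pace and stop on an object; "newtons" is the grip in N (left out, the last holds). Time passes only in rows, so rows that do not move let the fingers close. It gives the time, the measured TCP pose, the force, the opening and the grip force at its end, in the units of the state.
- get_obs(): the state, without advancing time (a new reading comes with each control period).
- camera(name): name is "side" or "top"; returns a dict with "color" (420x560x3 uint8, red, green, blue), "fov_y" (degrees; the focal length in pixels is half the picture's height over the tangent of half this angle, whatever the lens; pixels are square), "cx", "cy" (the principal point, pixels), "rvec" (rotation vector, rad) and "tvec" (3), from world to camera coordinates, as OpenCV has them. Camera axes: x right, y down, z forward; pixel columns grow to the right and rows downward; lengths in m; the calibration is good to about 2 mm. A picture is of the moment at which its call begins. There is no depth.
- hand_in(): hands the job in; it is judged then, once.
The state is a dict: "clock": time; "joint_pos": joint angles; "joint_velocities": joint speeds; "tau": joint torques, N m; "position": TCP position; "ee_rot": TCP orientation; "ft_force": force on the tool from outside, world axes, zero at the start; "torque": the same for the moment, N m; "grip_width": opening from 0.0 (shut) to 1.0 (fully open); "grasp_force": force on a finger pad.
Only numpy, scipy, OpenCV 4.12 (cv2) and the standard library are available. Lean on these libraries where they do the work, as an engineer would, in place of code of your own. Each camera call takes 0.05 s, during which the arm holds its last target. There are 200 camera calls.

## Working session

There is one attempt and no reset: what is moved stays moved. The work goes in short steps, Python scripts to look and compute and a tool call to move; the robot and the scene stay as the last step left them, time stands still between calls to the robot, and variables do not carry over. Pictures are saved under pics/ and viewed, at most 10 in all, crops included, and the job is handed in when it is done.

Besides the shell and the picture viewer there is one more tool, called after ">>>" as name(argument=value, ...), one argument or row to a line, values as JSON. apply_moves: Moves the arm, as the interface text tells. Its arguments: {"type":"object","properties":{"rows":{"type":"array","items":{"type":"object","properties":{"x":{"type":"number"},"y":{"type":"number"},"z":{"type":"number"},"ax":{"type":"number"},"ay":{"type":"number"},"az":{"type":"number"},"gripper":{"type":"number"}}}},"newtons":{"type":"number"}},"required":["rows"]}

```bash
ls; mkdir -p pics; python3 - <<'E'
from workcell import *
import cv2
o=get_obs(); print({k:o[k] for k in('clock','position','ee_rot','grip_width')}, [n for n in dir() if 'tcp' in n.lower()])
try: print(tcp_to_tips)
except Exception as e: print(e)
for n in('side','top'):
    c=camera(n); cv2.imwrite(f'pics/{n}0.png',c['color'][:,:,::-1]); print(n,c['fov_y'],c['cx'],c['cy'],c['rvec'],c['tvec'])
E
```

```text
pics
{'clock': 0.0, 'position': array([ 0.14227   , -0.60821121,  0.24150674]), 'ee_rot': array([ 9.93403337e-01,  1.14670285e-01, -1.21029570e-04, -7.22469660e-04]), 'grip_width': 0.9948205168388382} ['tcp_to_tips']
0.011
side 46.82691143624259 280.93690891739533 209.98939897643828 [ 1.98079755 -0.16284436  0.10532348] [-0.51131426  0.19270724  1.49003507]
top 43.72142692319946 283.3014818376035 206.82714805252866 [ 1.69824662 -1.9956271   0.70229911] [0.12602034 0.48674556 1.52297901]
```

View both.

View pics/side0.png

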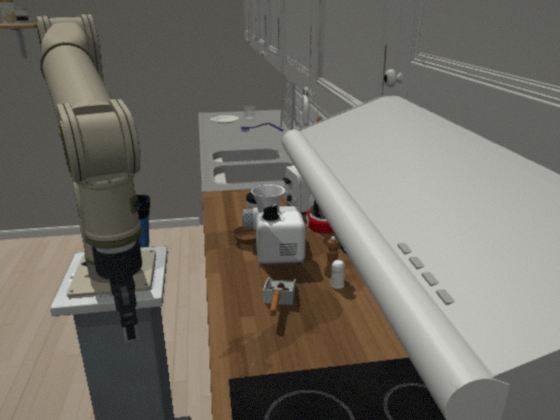

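View pics/top0.png

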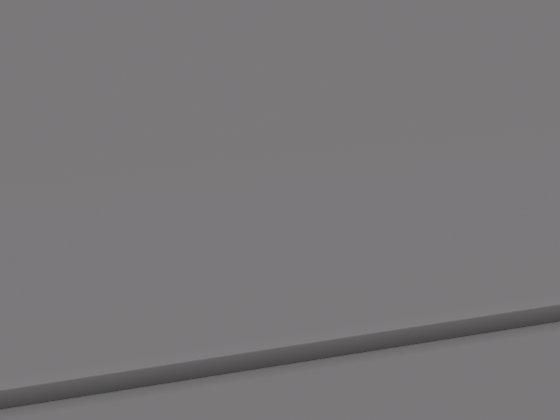

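The side view shows the mill (about 275,225), the scoop (280,290), the salt shaker (338,275), the pepper mill (333,250) and the bowl (245,235). The top camera is blocked by a grey surface. I'll enlarge the side view.

```bash
cat > h.py <<'E'
from workcell import *
import numpy as np, cv2
from scipy.spatial.transform import Rotation as Rn
def cam(n='side'):
    c=camera(n); h=c['color'].shape[0]; f=h/2/np.tan(np.radians(c['fov_y']/2))
    c['K']=np.array([[f,0,c['cx']],[0,f,c['cy']],[0,0,1]]); c['R']=cv2.Rodrigues(np.array(c['rvec']))[0]; c['t']=np.array(c['tvec']); return c
def proj(c,P): return cv2.projectPoints(np.atleast_2d(np.array(P,float)),c['R'],c['t'],c['K'],None)[0][:,0]
def onz(c,uv,z):
    d=c['R'].T@np.linalg.solve(c['K'],[*uv,1]); o=-c['R'].T@c['t']; return o+d*(z-o[2])/d[2]
def crop(c,x0,y0,x1,y1,s,name):
    cv2.imwrite(name,cv2.resize(c['color'][y0:y1,x0:x1,::-1],None,fx=s,fy=s,interpolation=cv2.INTER_CUBIC))
E
python3 - <<'E'
from h import *
for n in('top','side'):
    c=cam(n); print(n,-c['R'].T@c['t'],c['R'][2])
crop(c,230,180,350,270,6.6,'pics/c1.png'); crop(c,250,240,360,322,7.2,'pics/c2.png')
E
```

```text
top [-0.54104004  0.22162204  1.49346134] [ 0.61522484 -0.10341127 -0.78153983]
side [ 0.29546821 -1.35193648  0.77701297] [ 0.14884448  0.9028643  -0.4033378 ]
```

View pics/c1.png

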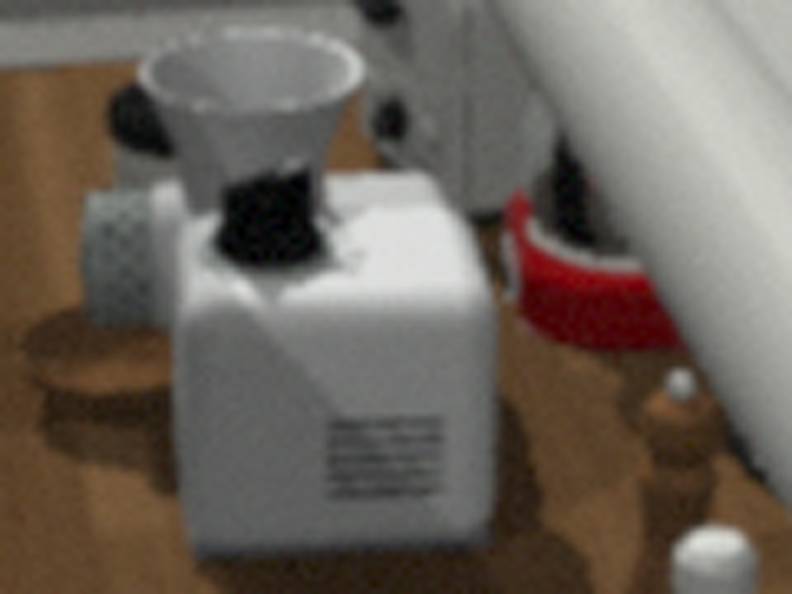

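View pics/c2.png

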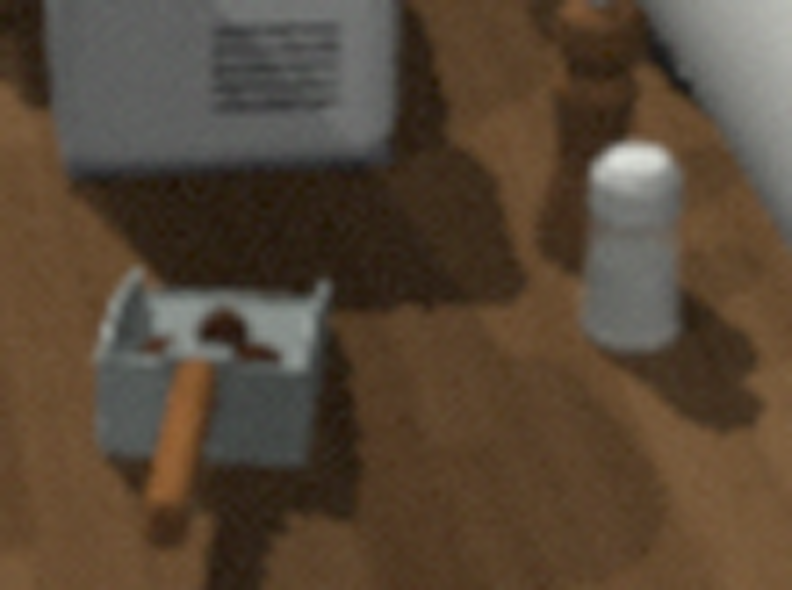

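c1 (offset 230,180, ×6.6): the rim spans x 137–364 and y 27–110. The pod's near base corners are about (195,555) and (490,543), and the dial skirt's lower edge is near (270,268). c2 (offset 250,240, ×7.2): scoop back-wall base corners (97,457) and (305,466), top corners (97,360) and (313,370), handle end (167,527), and nuts inside.

```bash
python3 - <<'E'
from h import *
c=cam()
a=lambda x,y:((x+.5)/6.6-.5+230,(y+.5)/6.6-.5+180)
b=lambda x,y:((x+.5)/7.2-.5+250,(y+.5)/7.2-.5+240)
np.set_printoptions(precision=4,suppress=True)
for n,p,z in[('rimL',a(138,70),.185),('rimR',a(364,70),.185),('rimB',a(250,27),.185),('rimF',a(250,109),.185),('podL',a(197,556),0),('podR',a(490,544),0),
 ('skirtF',a(268,270),.14),('skirtL',a(213,243),.145),('skirtR',a(328,243),.145),('bar a',a(262,180),.179),('podtopL',a(182,225),.14)]: print(n,onz(c,p,z))
for n,p,z in[('bl',b(97,457),0),('br',b(305,466),0),('tl',b(97,360),.04),('tr',b(313,370),.04),('hend',b(167,522),.042),('hend bottom',b(167,545),.031),('hroot top',b(197,362),.053),
 ('salt base',b(632,345),0),('salt top',b(635,165),.08)]: print(n,onz(c,p,z))
print('pep',onz(c,a(680,375),.127))
# bright rim pixel fit
E
```

```text
rimL [0.4404 0.1516 0.185 ]
rimR [0.5531 0.1328 0.185 ]
rimB [0.5047 0.2032 0.185 ]
rimF [0.4891 0.0905 0.185 ]
podL [ 0.4459 -0.0193  0.    ]
podR [ 0.5872 -0.0311  0.    ]
skirtF [ 0.4845 -0.0002  0.14  ]
skirtL [0.4615 0.0235 0.145 ]
skirtR [0.5154 0.0145 0.145 ]
bar a [0.4844 0.0165 0.179 ]
podtopL [0.4507 0.0577 0.14  ]
bl [ 0.4293 -0.2345  0.    ]
br [ 0.5071 -0.2534  0.    ]
tl [ 0.4307 -0.2286  0.04  ]
tr [ 0.5107 -0.2488  0.04  ]
hend [ 0.4413 -0.3383  0.042 ]
hend bottom [ 0.4415 -0.3366  0.031 ]
hroot top [ 0.4651 -0.2559  0.053 ]
salt base [ 0.6532 -0.1922  0.    ]
salt top [ 0.6524 -0.1857  0.08  ]
pep [ 0.6545 -0.113   0.127 ]
```

```bash
cat >> h.py <<'E'
np.set_printoptions(precision=4,suppress=True)
def Rtool(yaw_x,tilt=0):  # tool x at yaw (deg), z down, then turned by tilt about tool y
    return Rn.from_euler('z',yaw_x,degrees=True)*Rn.from_euler('x',180,degrees=True)*Rn.from_euler('y',tilt,degrees=True)
def go(P,R,P0=None,R0=None):
    o=get_obs(); R0=Rn.from_quat(o['ee_rot']) if R0 is None else R0; P0=o['position'] if P0 is None else P0
    d=np.array(P)-P0; print('t',o['clock'],'turn(deg)',(R0.inv()*R).as_rotvec(degrees=True),'shift before turn',1e3*R0.inv().apply(d),'after',1e3*R.inv().apply(d),'pos',P0)
E
python3 - <<'E'
from h import *
g=np.array([.456,-.287,.042]); R=Rtool(75.5,30)
tcp=g+R.apply([0,0,.008]); print(tcp,R.as_matrix()[:,2])
pre=tcp-R.apply([0,0,.11]); print('pre',pre)
o=get_obs();go(pre,Rtool(75.5)); go(pre,R,pre,Rtool(75.5)); print(o['joint_pos'])
E
```

```text
[ 0.457  -0.2831  0.0351] [ 0.1252  0.4841 -0.866 ]
pre [ 0.4432 -0.3364  0.1303]
t 0.25 turn(deg) [ -0.0311  -0.0189 -62.3335] shift before turn [ 354.9411 -196.2914  111.7391] after [338.7162 223.1846 111.6202] pos [ 0.1423 -0.6084  0.242 ]
t 0.25 turn(deg) [-0. 30.  0.] shift before turn [0. 0. 0.] after [0. 0. 0.] pos [ 0.4432 -0.3364  0.1303]
[ 1.3184  0.3325 -0.0647  1.4605  0.0216  1.3499 -0.0885]
```

>>> apply_moves(
  rows=[
    {"x":35,"y":-20},
    {"x":35,"y":-20},
    {"x":35,"y":-20},
    {"x":35,"y":-20},
    {"x":35,"y":-20},
  ],
)

```text
invalid input at $.rows[0]: expected keys x, y, z, ax, ay, az, gripper
```

>>> apply_moves(
  rows=[
    {"x":35,"y":-20},
    {"x":35,"y":-20},
    {"x":35,"y":-20},
    {"x":35,"y":-20},
    {"x":35,"y":-20},
  ],
)

```text
invalid input at $.rows[0]: expected keys x, y, z, ax, ay, az, gripper
```

>>> apply_moves(
  rows=[
    {"az":-7},
    {"az":-7},
    {"az":-7},
    {"az":-7},
    {"az":-7},
  ],
)

```text
invalid input at $.rows[0]: expected keys x, y, z, ax, ay, az, gripper
```

>>> apply_moves(
  rows=[
    {"az":-7},
    {"az":-7},
    {"az":-7},
    {"az":-6.3},
    {"ay":6},
  ],
)

```text
invalid input at $.rows[0]: expected keys x, y, z, ax, ay, az, gripper
```

>>> apply_moves(
  rows=[
    {"ay":6},
    {"ay":6},
    {"ay":6},
    {"ay":6},
    {"ay":0},
  ],
)

```text
invalid input at $.rows[0]: expected keys x, y, z, ax, ay, az, gripper
```

```bash
python3 - <<'E'
from h import *
R=Rtool(75.5,30); go([ 0.4432,-0.3364,0.1303],R); o=get_obs(); print(o['joint_pos'],o['ft_force'])
c=cam(); crop(c,215,170,375,290,5,'pics/c3.png')
E
```

```text
t 0.25 turn(deg) [ 16.2727  26.9366 -60.8523] shift before turn [ 354.9057 -196.2745  111.7737] after [237.4823 223.1611 266.0383] pos [ 0.1423 -0.6084  0.242 ]
[ 1.3184  0.3325 -0.0647  1.4605  0.0216  1.3499 -0.0885] [-0.0693 -0.3217  0.3654]
```

>>> apply_moves(
  rows=[
    {"x":35,"y":-20,"z":0,"ax":0,"ay":0,"az":0,"gripper":0},
    {"x":35,"y":-20,"z":0,"ax":0,"ay":0,"az":0,"gripper":0},
    {"x":35,"y":-20,"z":0,"ax":0,"ay":0,"az":0,"gripper":0},
    {"x":35,"y":-20,"z":0,"ax":0,"ay":0,"az":0,"gripper":0},
    {"x":35,"y":-20,"z":0,"ax":0,"ay":0,"az":0,"gripper":0},
  ],
)

```text
clock: 0.72
position: [0.2911, -0.4698, 0.2424]
ee_rot: [0.993, 0.115, 0.0, 0.0]
ft_force: [0.7, -1.0, -0.6]
grip_width: 1.002
grasp_force: 0.0
```

>>> apply_moves(
  rows=[
    {"x":35,"y":-20,"z":0,"ax":0,"ay":0,"az":0,"gripper":0},
    {"x":35,"y":-20,"z":0,"ax":0,"ay":0,"az":0,"gripper":0},
    {"x":35,"y":-20,"z":0,"ax":0,"ay":0,"az":0,"gripper":0},
    {"x":35,"y":-20,"z":0,"ax":0,"ay":0,"az":0,"gripper":0},
    {"x":35,"y":-20,"z":0,"ax":0,"ay":0,"az":0,"gripper":0},
  ],
)

```text
clock: 1.13
position: [0.4387, -0.3326, 0.2426]
ee_rot: [0.993, 0.115, 0.0, 0.0]
ft_force: [0.6, -0.6, -0.3]
grip_width: 1.0
grasp_force: 0.0
```

>>> apply_moves(
  rows=[
    {"x":0,"y":0,"z":0,"ax":0,"ay":0,"az":-7,"gripper":0},
    {"x":0,"y":0,"z":0,"ax":0,"ay":0,"az":-7,"gripper":0},
    {"x":0,"y":0,"z":0,"ax":0,"ay":0,"az":-7,"gripper":0},
    {"x":0,"y":0,"z":0,"ax":0,"ay":0,"az":-7,"gripper":0},
    {"x":0,"y":0,"z":0,"ax":0,"ay":0,"az":-7,"gripper":0},
  ],
)

```text
clock: 1.55
position: [0.4376, -0.334, 0.2423]
ee_rot: [0.912, 0.411, -0.0, 0.0]
ft_force: [-0.3, -0.1, 0.8]
grip_width: 0.998
grasp_force: 0.0
```

>>> apply_moves(
  rows=[
    {"x":0,"y":0,"z":0,"ax":0,"ay":0,"az":-7,"gripper":0},
    {"x":0,"y":0,"z":0,"ax":0,"ay":0,"az":-7,"gripper":0},
    {"x":0,"y":0,"z":0,"ax":0,"ay":0,"az":-7,"gripper":0},
    {"x":0,"y":0,"z":0,"ax":0,"ay":0,"az":-6.3,"gripper":0},
    {"x":0,"y":0,"z":0,"ax":0,"ay":6,"az":0,"gripper":0},
  ],
)

```text
clock: 1.97
position: [0.4399, -0.3302, 0.2433]
ee_rot: [0.785, 0.617, 0.041, -0.031]
ft_force: [1.0, 1.5, -1.2]
grip_width: 1.001
grasp_force: 0.0
```

>>> apply_moves(
  rows=[
    {"x":0,"y":0,"z":0,"ax":0,"ay":6,"az":0,"gripper":0},
    {"x":0,"y":0,"z":0,"ax":0,"ay":6,"az":0,"gripper":0},
    {"x":0,"y":0,"z":0,"ax":0,"ay":6,"az":0,"gripper":0},
    {"x":0,"y":0,"z":0,"ax":0,"ay":6,"az":0,"gripper":0},
    {"x":0,"y":0,"z":0,"ax":0,"ay":0,"az":0,"gripper":0},
  ],
)

```text
clock: 2.38
position: [0.435, -0.3374, 0.2396]
ee_rot: [0.766, 0.588, 0.206, -0.161]
ft_force: [-1.7, -0.8, -1.6]
grip_width: 1.003
grasp_force: 0.0
```

```bash
python3 - <<'E'
from h import *
R=Rtool(75.5,30); go([ 0.4432,-0.3364,0.1303],R); o=get_obs(); print(o['joint_pos'],o['ft_force'])
E
```

```text
t 2.3833 turn(deg) [ 0.0136 -0.356  -0.4802] shift before turn [-52.5623   8.079   95.8693] after [-52.0316   7.6635  96.1923] pos [ 0.435  -0.3374  0.2396]
[ 1.1421  0.4151 -0.4073  1.4768 -0.3016  1.544   0.532 ] [-1.7459 -0.764  -1.6002]
```

>>> apply_moves(
  rows=[
    {"x":-17,"y":3,"z":32,"ax":0,"ay":0,"az":0,"gripper":0},
    {"x":-17,"y":3,"z":32,"ax":0,"ay":0,"az":0,"gripper":0},
    {"x":-18,"y":2,"z":32,"ax":0,"ay":0,"az":0,"gripper":0},
    {"x":0,"y":0,"z":25,"ax":0,"ay":0,"az":0,"gripper":0},
    {"x":0,"y":0,"z":25,"ax":0,"ay":0,"az":0,"gripper":0},
  ],
)

```text
clock: 2.8
position: [0.4523, -0.3084, 0.0882]
ee_rot: [0.764, 0.591, 0.203, -0.158]
ft_force: [1.2, 0.2, 0.4]
grip_width: 1.0
grasp_force: 0.0
```

```bash
python3 - <<'E'
from h import *
R=Rtool(75.5,30); go([.457,-.2831,.0351],R)
c=cam(); crop(c,230,220,350,310,6.6,'pics/c3.png'); o=get_obs(); print(proj(c,o['position']), proj(c,[.456,-.287,.042]))
E
```

```text
t 2.8 turn(deg) [-0.0311  0.1527 -0.0194] shift before turn [-4.1885 -1.7037 58.8573] after [-4.3448 -1.737  58.845 ] pos [ 0.4523 -0.3084  0.0882]
[[274.7203 289.9704]] [[275.3856 300.1256]]
```

View pics/c3.png

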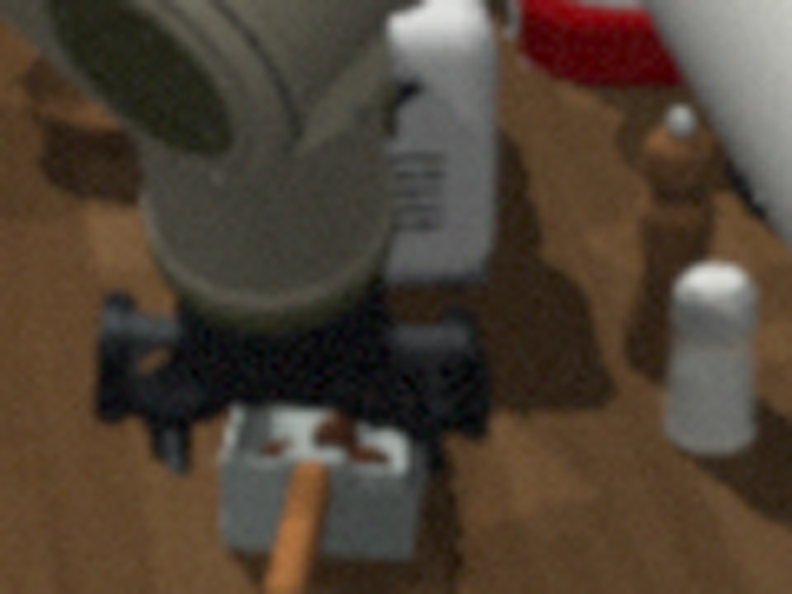

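The fingers straddle the tray and handle. The handle centre at the grip row is about (297,530), and the predicted grip projects to (300,530), so it agrees. I'll go in and grip.

>>> apply_moves(
  rows=[
    {"x":-2,"y":-1,"z":15,"ax":0,"ay":0,"az":0,"gripper":0},
    {"x":-2,"y":-1,"z":15,"ax":0,"ay":0,"az":0,"gripper":0},
    {"x":0,"y":0,"z":15,"ax":0,"ay":0,"az":0,"gripper":0},
    {"x":0,"y":0,"z":14,"ax":0,"ay":0,"az":0,"gripper":0},
    {"x":0,"y":0,"z":0,"ax":0,"ay":0,"az":0,"gripper":0},
  ],
)

```text
clock: 3.27
position: [0.4569, -0.2812, 0.036]
ee_rot: [0.763, 0.592, 0.204, -0.159]
ft_force: [-1.0, 1.1, 0.4]
grip_width: 1.0
grasp_force: 0.0
```

>>> apply_moves(
  newtons=30,
  rows=[
    {"x":0,"y":0,"z":0,"ax":0,"ay":0,"az":0,"gripper":0.3},
    {"x":0,"y":0,"z":0,"ax":0,"ay":0,"az":0,"gripper":0.6},
    {"x":0,"y":0,"z":0,"ax":0,"ay":0,"az":0,"gripper":1},
    {"x":0,"y":0,"z":0,"ax":0,"ay":0,"az":0,"gripper":1},
    {"x":0,"y":0,"z":0,"ax":0,"ay":0,"az":0,"gripper":1},
  ],
)

```text
clock: 3.68
position: [0.4571, -0.284, 0.0373]
ee_rot: [0.764, 0.591, 0.205, -0.158]
ft_force: [0.4, 0.1, 0.2]
grip_width: 0.305
grasp_force: 0.0
```

>>> apply_moves(
  newtons=80,
  rows=[
    {"x":0,"y":0,"z":0,"ax":0,"ay":0,"az":0,"gripper":1},
    {"x":0,"y":0,"z":0,"ax":0,"ay":0,"az":0,"gripper":1},
    {"x":0,"y":0,"z":0,"ax":0,"ay":0,"az":0,"gripper":1},
    {"x":0,"y":0,"z":0,"ax":0,"ay":0,"az":0,"gripper":1},
    {"x":0,"y":0,"z":0,"ax":0,"ay":0,"az":0,"gripper":1},
  ],
)

```text
clock: 4.1
position: [0.4571, -0.2837, 0.0372]
ee_rot: [0.764, 0.591, 0.205, -0.158]
ft_force: [-1.0, -1.4, 5.9]
grip_width: 0.18
grasp_force: 77.8
```

```bash
python3 - <<'E'
from h import *
R=Rtool(75.5,30); go([.457,-.2831,.0351],R)
# scoop pose relative to tool
g=np.array([.456,-.287,.042])
def tcp(lip,yaw,p):  # scoop lip position, yaw, nose-down pitch
    Rs=Rn.from_euler('z',yaw,degrees=True)*Rn.from_euler('y',p,degrees=True)
    return np.array(lip)-Rs.apply([.149,0,-.032])+Rtool(yaw,30-p).apply([0,0,.008])
u=np.array([np.cos(np.radians(80)),np.sin(np.radians(80)),0])
for p in (0,20,40,50,60):
    print(p,tcp(np.array([.497,.145,.2])-.02*u,80,p))
E
```

```text
t 4.1 turn(deg) [ 0.0478  0.0176 -0.0242] shift before turn [-0.5633 -0.2542  2.1029] after [-0.5638 -0.2526  2.103 ] pos [ 0.4571 -0.2837  0.0372]
0 [ 0.4683 -0.0175  0.2251]
20 [ 0.4714 -0.0004  0.2732]
40 [0.477  0.0318 0.3124]
50 [0.4807 0.0524 0.3272]
60 [0.4847 0.0753 0.3381]
```

>>> apply_moves(
  rows=[
    {"x":3,"y":0,"z":-5,"ax":0,"ay":0,"az":0,"gripper":1},
    {"x":7,"y":0,"z":-12,"ax":0,"ay":0,"az":0,"gripper":1},
    {"x":10,"y":0,"z":-18,"ax":0,"ay":0,"az":0,"gripper":1},
    {"x":10,"y":0,"z":-18,"ax":0,"ay":0,"az":0,"gripper":1},
    {"x":10,"y":0,"z":-18,"ax":0,"ay":0,"az":0,"gripper":1},
  ],
)

```text
clock: 4.52
position: [0.4567, -0.284, 0.12]
ee_rot: [0.764, 0.591, 0.205, -0.158]
ft_force: [-0.5, -1.0, -2.0]
grip_width: 0.175
grasp_force: 77.8
```

>>> apply_moves(
  rows=[
    {"x":10,"y":0,"z":-18,"ax":0,"ay":0,"az":0,"gripper":1},
    {"x":10,"y":0,"z":-18,"ax":0,"ay":0,"az":0,"gripper":1},
    {"x":10,"y":0,"z":-18,"ax":0,"ay":0,"az":0,"gripper":1},
    {"x":10,"y":0,"z":-18,"ax":0,"ay":0,"az":0,"gripper":1},
    {"x":10,"y":0,"z":-18,"ax":0,"ay":0,"az":0,"gripper":1},
  ],
)

```text
clock: 4.93
position: [0.4562, -0.2855, 0.2232]
ee_rot: [0.764, 0.591, 0.204, -0.158]
ft_force: [0.2, -0.4, -1.2]
grip_width: 0.172
grasp_force: 77.9
```

>>> apply_moves(
  rows=[
    {"x":10,"y":0,"z":-18,"ax":0,"ay":0,"az":0,"gripper":1},
    {"x":10,"y":0,"z":-18,"ax":0,"ay":0,"az":0,"gripper":1},
    {"x":7,"y":0,"z":-12,"ax":0,"ay":0,"az":0,"gripper":1},
    {"x":3,"y":0,"z":-6,"ax":0,"ay":0,"az":0,"gripper":1},
    {"x":0,"y":0,"z":0,"ax":0,"ay":0,"az":0,"gripper":1},
  ],
)

```text
clock: 5.35
position: [0.4564, -0.287, 0.2845]
ee_rot: [0.764, 0.592, 0.205, -0.157]
ft_force: [0.9, 0.6, -2.5]
grip_width: 0.174
grasp_force: 77.9
```

```bash
cat >> h.py <<'E'
def tcp(lip,yaw,p):  # scoop lip position, yaw, nose-down pitch
    Rs=Rn.from_euler('z',yaw,degrees=True)*Rn.from_euler('y',p,degrees=True)
    return np.array(lip)-Rs.apply([.149,0,-.032])+Rtool(yaw,30-p).apply([0,0,.008])
E
python3 - <<'E'
from h import *
u=np.array([.25,.968,0]); L=np.array([.497,.145,.225])-.025*u
go(tcp(L,75.5,0),Rtool(75.5,30))
o=get_obs();print(o['joint_pos'],o['torque'],o['ft_force'])
c=cam(); crop(c,180,130,380,280,4,'pics/c4.png')
for p in (0,0.149):
    pass
R=Rn.from_quat(o['ee_rot']); P=o['position']; Rs=R*Rtool(75.5,30).inv()*Rn.from_euler('z',75.5,degrees=True)
g=P-R.apply([0,0,.008]); print('lip px (crop)',(proj(c,g+Rs.apply([.149,0,-.032]))-[180,130])*4,'handle end',(proj(c,g+Rs.apply([-.055,0,0]))-[180,130])*4,'back base',(proj(c,[g+Rs.apply([.048,s,-.042]) for s in(.04,-.04)])-[180,130])*4)
E
```

```text
t 5.35 turn(deg) [0.1087 0.0864 0.0344] shift before turn [206.855  -69.0277 158.53  ] after [206.5744 -68.8507 158.9723] pos [ 0.4564 -0.287   0.2845]
[ 1.101   0.3338 -0.4452  1.4883 -0.3346  1.5675  0.4472] [-0.8041  0.2106  0.0313] [ 0.8577  0.6265 -2.4654]
lip px (crop) [[401.7715 292.5334]] handle end [[369.7994 377.8033]] back base [[325.2765 366.0291]
 [450.0038 370.5312]]
```

View pics/c4.png

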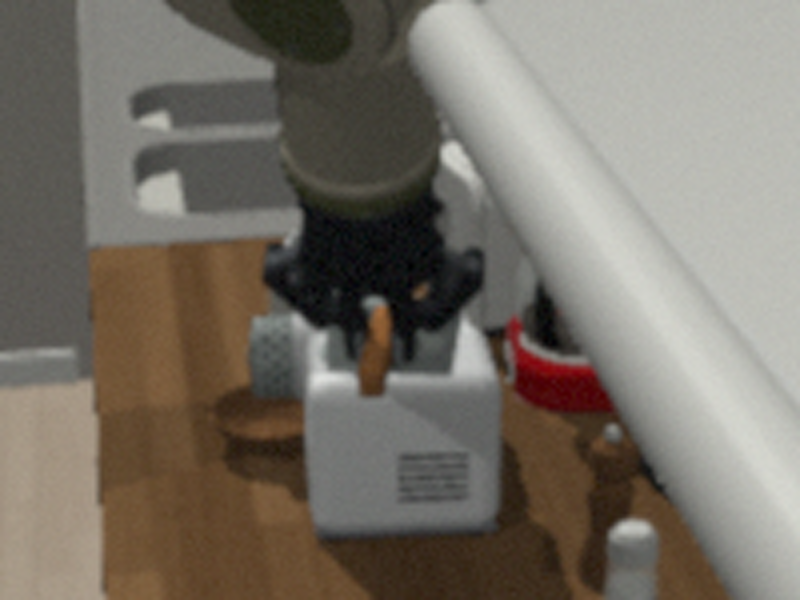

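The scoop is held level as predicted: handle end at (370,388), tray back edge about 325–455 at y≈372. Next I carry it to the hopper.

>>> apply_moves(
  rows=[
    {"x":6,"y":-2,"z":5,"ax":0,"ay":0,"az":0,"gripper":1},
    {"x":12,"y":-4,"z":9,"ax":0,"ay":0,"az":0,"gripper":1},
    {"x":18,"y":-6,"z":14,"ax":0,"ay":0,"az":0,"gripper":1},
    {"x":22,"y":-7,"z":17,"ax":0,"ay":0,"az":0,"gripper":1},
    {"x":22,"y":-7,"z":17,"ax":0,"ay":0,"az":0,"gripper":1},
  ],
)

```text
clock: 5.82
position: [0.4554, -0.1814, 0.2676]
ee_rot: [0.764, 0.591, 0.205, -0.16]
ft_force: [-0.0, 0.0, -1.4]
grip_width: 0.172
grasp_force: 77.9
```

>>> apply_moves(
  rows=[
    {"x":22,"y":-7,"z":17,"ax":0,"ay":0,"az":0,"gripper":1},
    {"x":22,"y":-7,"z":17,"ax":0,"ay":0,"az":0,"gripper":1},
    {"x":22,"y":-7,"z":17,"ax":0,"ay":0,"az":0,"gripper":1},
    {"x":22,"y":-7,"z":17,"ax":0,"ay":0,"az":0,"gripper":1},
    {"x":18,"y":-7,"z":14,"ax":0,"ay":0,"az":0,"gripper":1},
  ],
)

```text
clock: 6.23
position: [0.4544, -0.043, 0.2496]
ee_rot: [0.764, 0.591, 0.204, -0.16]
ft_force: [0.1, 0.1, -1.3]
grip_width: 0.174
grasp_force: 77.8
```

>>> apply_moves(
  rows=[
    {"x":12,"y":-5,"z":9,"ax":0,"ay":0,"az":0,"gripper":1},
    {"x":8,"y":-3,"z":6,"ax":0,"ay":0,"az":0,"gripper":1},
    {"x":0,"y":0,"z":0,"ax":0,"ay":0,"az":0,"gripper":1},
    {"x":0,"y":0,"z":0,"ax":0,"ay":0,"az":0,"gripper":1},
    {"x":0,"y":0,"z":0,"ax":0,"ay":0,"az":0,"gripper":1},
  ],
)

```text
clock: 6.65
position: [0.4542, -0.0213, 0.2482]
ee_rot: [0.764, 0.59, 0.205, -0.158]
ft_force: [-0.2, -0.1, -1.1]
grip_width: 0.169
grasp_force: 77.9
```

```bash
python3 - <<'E'
from h import *
u=np.array([.25,.968,0]); L=np.array([.497,.145,.225])-.025*u
go(tcp(L,75.5,0),Rtool(75.5,30))
o=get_obs();print(o['joint_pos'],o['ft_force'])
# constant-lip pitch steps, lip z down to .2: per 5 deg step
P,R=o['position'],Rn.from_quat(o['ee_rot'])
for p in range(5,61,5):
    l=L.copy(); l[2]=.225-.02*min(p,40)/40
    Q,S=tcp(l,75.5,p),Rtool(75.5,30-p)
    print(p,1e3*R.inv().apply(Q-P),(R.inv()*S).as_rotvec(degrees=True)); P,R=Q,S
c=cam(); crop(c,180,130,380,280,4,'pics/c5.png')
E
```

```text
t 6.65 turn(deg) [ 0.0813  0.0082 -0.1156] shift before turn [ 2.4182 -0.2042 -0.7206] after [ 2.4187 -0.2004 -0.72  ] pos [ 0.4542 -0.0213  0.2482]
[ 0.9535  0.0059 -0.6321  1.9217 -0.5412  1.2958  0.2377] [-0.2098 -0.1384 -1.1064]
5 [ 9.8085 -0.2087 -8.05  ] [ 0.0762 -4.9918 -0.1191]
10 [ 7.5848  0.     -7.2276] [ 0. -5.  0.]
15 [ 7.7863  0.     -7.1442] [ 0. -5. -0.]
20 [ 7.9943 -0.     -7.0786] [-0. -5. -0.]
25 [ 8.2072  0.     -7.0314] [-0. -5. -0.]
30 [ 8.4234  0.     -7.0029] [-0. -5. -0.]
35 [ 8.6413  0.     -6.9934] [ 0. -5. -0.]
40 [ 8.8592  0.     -7.0029] [-0. -5. -0.]
45 [ 8.6413  0.     -9.4934] [ 0. -5. -0.]
50 [ 8.6413 -0.     -9.4934] [ 0. -5.  0.]
55 [ 8.6413 -0.     -9.4934] [-0. -5. -0.]
60 [ 8.6413 -0.     -9.4934] [ 0. -5.  0.]
```

View pics/c5.png

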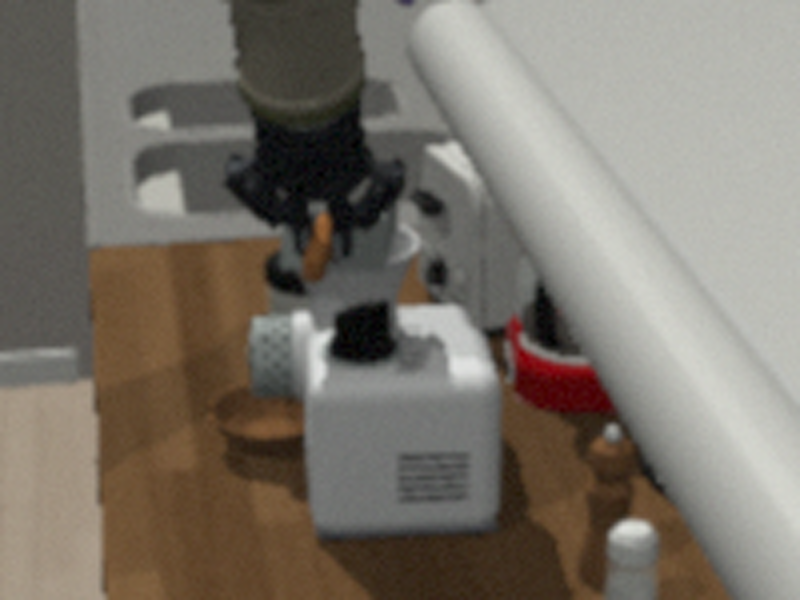

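The scoop's tray sits just before the hopper mouth, centred on it laterally (tray 280–395, rim 283–421). I'll start pitching.

>>> apply_moves(
  rows=[
    {"x":10,"y":0,"z":-8,"ax":0,"ay":-5,"az":0,"gripper":1},
    {"x":7.6,"y":0,"z":-7,"ax":0,"ay":-5,"az":0,"gripper":1},
    {"x":7.8,"y":0,"z":-7,"ax":0,"ay":-5,"az":0,"gripper":1},
    {"x":8,"y":0,"z":-7,"ax":0,"ay":-5,"az":0,"gripper":1},
    {"x":8,"y":0,"z":-7,"ax":0,"ay":-5,"az":0,"gripper":1},
  ],
)

```text
clock: 7.12
position: [0.4613, 0.0043, 0.2974]
ee_rot: [0.791, 0.61, 0.034, -0.024]
ft_force: [0.2, -0.1, -1.8]
grip_width: 0.176
grasp_force: 77.9
```

```bash
python3 - <<'E'
from h import *
u=np.array([.25,.968,0]); L=np.array([.497,.145,.225])-.025*u; L[2]-=.0125
go(tcp(L,75.5,25),Rtool(75.5,5))
o=get_obs();print(o['joint_pos'],o['ft_force'])
E
```

```text
t 7.1167 turn(deg) [ 0.1589  0.2275 -0.1987] shift before turn [-0.7283 -0.6147  0.8623] after [-0.7296 -0.6149  0.8611] pos [0.4613 0.0043 0.2974]
[ 0.8053 -0.0473 -0.8145  1.7646 -0.1161  1.3863 -0.2457] [ 0.1557 -0.081  -1.7648]
```

Tracking is good. I'll continue to about 60° with slow steps near the tipping angle.

>>> apply_moves(
  rows=[
    {"x":8.4,"y":0,"z":-7,"ax":0,"ay":-5,"az":0,"gripper":1},
    {"x":8.6,"y":0,"z":-7,"ax":0,"ay":-5,"az":0,"gripper":1},
    {"x":5.3,"y":0,"z":-4,"ax":0,"ay":-3,"az":0,"gripper":1},
    {"x":3.5,"y":0,"z":-3,"ax":0,"ay":-2,"az":0,"gripper":1},
    {"x":3.5,"y":0,"z":-3.8,"ax":0,"ay":-2,"az":0,"gripper":1},
  ],
)

```text
clock: 7.53
position: [0.4687, 0.0343, 0.3202]
ee_rot: [0.787, 0.608, -0.083, 0.064]
ft_force: [0.7, -0.0, -1.8]
grip_width: 0.176
grasp_force: 77.9
```

>>> apply_moves(
  rows=[
    {"x":3.5,"y":0,"z":-3.8,"ax":0,"ay":-2,"az":0,"gripper":1},
    {"x":3.5,"y":0,"z":-3.8,"ax":0,"ay":-2,"az":0,"gripper":1},
    {"x":3.5,"y":0,"z":-3.8,"ax":0,"ay":-2,"az":0,"gripper":1},
    {"x":3.5,"y":0,"z":-3.8,"ax":0,"ay":-2,"az":0,"gripper":1},
    {"x":3.5,"y":0,"z":-3.8,"ax":0,"ay":-2,"az":0,"gripper":1},
  ],
)

```text
clock: 7.95
position: [0.4743, 0.055, 0.3334]
ee_rot: [0.777, 0.6, -0.152, 0.117]
ft_force: [0.5, -0.2, -1.5]
grip_width: 0.173
grasp_force: 77.9
```

>>> apply_moves(
  rows=[
    {"x":3.5,"y":0,"z":-3.8,"ax":0,"ay":-2,"az":0,"gripper":1},
    {"x":3.5,"y":0,"z":-3.8,"ax":0,"ay":-2,"az":0,"gripper":1},
    {"x":3.5,"y":0,"z":-3.8,"ax":0,"ay":-2,"az":0,"gripper":1},
    {"x":3.5,"y":0,"z":-3.8,"ax":0,"ay":-2,"az":0,"gripper":1},
    {"x":0,"y":0,"z":0,"ax":0,"ay":0,"az":0,"gripper":1},
  ],
)

```text
clock: 8.37
position: [0.4788, 0.075, 0.3403]
ee_rot: [0.763, 0.592, -0.206, 0.158]
ft_force: [-0.4, 0.3, -1.8]
grip_width: 0.172
grasp_force: 78.0
```

>>> apply_moves(
  rows=[
    {"x":0,"y":0,"z":0,"ax":0,"ay":0,"az":0,"gripper":1},
    {"x":0,"y":0,"z":0,"ax":0,"ay":0,"az":0,"gripper":1},
    {"x":0,"y":0,"z":0,"ax":0,"ay":0,"az":0,"gripper":1},
    {"x":0,"y":0,"z":0,"ax":0,"ay":0,"az":0,"gripper":1},
    {"x":0,"y":0,"z":0,"ax":0,"ay":0,"az":0,"gripper":1},
  ],
)

```text
clock: 8.78
position: [0.4784, 0.0737, 0.3415]
ee_rot: [0.764, 0.591, -0.205, 0.158]
ft_force: [-0.3, -0.3, -0.1]
grip_width: 0.172
grasp_force: 78.0
```

```bash
python3 - <<'E'
from h import *
u=np.array([.25,.968,0]); L=np.array([.497,.145,.205])-.025*u
go(tcp(L,75.5,60),Rtool(75.5,-30))
o=get_obs();print(o['joint_pos'],o['ft_force'])
c=cam(); crop(c,210,130,330,220,6.6,'pics/c6.png')
E
```

```text
t 8.7833 turn(deg) [-0.0165 -0.0101 -0.1057] shift before turn [-2.6118  0.1241 -0.3779] after [-2.6121  0.1194 -0.3774] pos [0.4784 0.0737 0.3415]
[ 0.2886  0.3296 -0.9878  1.4851  0.5851  1.899  -0.9188] [-0.278  -0.2901 -0.1297]
```

View pics/c6.png

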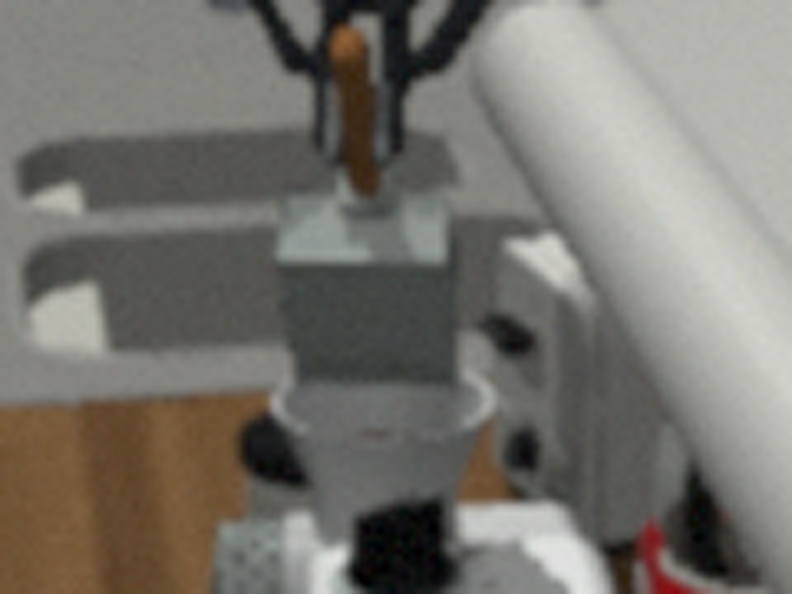

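The tray is nose-down above the mouth, and a brown nut shows inside the hopper at (375,433). I'll tip a few more degrees with a small shake so that nothing stays behind.

>>> apply_moves(
  rows=[
    {"x":3.5,"y":0,"z":-3.8,"ax":0,"ay":-2,"az":0,"gripper":1},
    {"x":3.5,"y":0,"z":-3.8,"ax":0,"ay":-2,"az":0,"gripper":1},
    {"x":3.5,"y":0,"z":-3.8,"ax":0,"ay":-2,"az":0,"gripper":1},
    {"x":0,"y":5,"z":0,"ax":0,"ay":0,"az":0,"gripper":1},
    {"x":0,"y":-10,"z":0,"ax":0,"ay":0,"az":0,"gripper":1},
  ],
)

```text
clock: 9.25
position: [0.4788, 0.0891, 0.3445]
ee_rot: [0.753, 0.582, -0.244, 0.188]
ft_force: [-0.6, -0.1, -1.6]
grip_width: 0.174
grasp_force: 77.9
```

>>> apply_moves(
  rows=[
    {"x":0,"y":10,"z":0,"ax":0,"ay":0,"az":0,"gripper":1},
    {"x":0,"y":-5,"z":0,"ax":0,"ay":0,"az":0,"gripper":1},
    {"x":0,"y":0,"z":0,"ax":0,"ay":0,"az":0,"gripper":1},
    {"x":0,"y":0,"z":0,"ax":0,"ay":0,"az":0,"gripper":1},
    {"x":0,"y":0,"z":0,"ax":0,"ay":0,"az":0,"gripper":1},
  ],
)

```text
clock: 9.67
position: [0.482, 0.0885, 0.3455]
ee_rot: [0.752, 0.582, -0.244, 0.189]
ft_force: [-0.6, -0.1, -1.3]
grip_width: 0.174
grasp_force: 78.1
```

```bash
python3 - <<'E'
from h import *
o=get_obs();print(o['clock'],o['joint_pos'],o['ft_force'],o['position'],Rn.from_quat(o['ee_rot']).as_matrix()[:,2])
# reverse to p=0 retreat: pose at p=0 lip high
u=np.array([.25,.968,0]); L=np.array([.497,.145,.235])-.05*u
P,R=o['position'],Rn.from_quat(o['ee_rot'])
for p in range(59,-1,-7):
    l=L.copy(); 
    Q,S=tcp(l,75.5,p if p>3 else 0),Rtool(75.5,30-(p if p>3 else 0))
    print(p,1e3*R.inv().apply(Q-P),(R.inv()*S).as_rotvec(degrees=True)); P,R=Q,S
E
```

```text
9.6667 [ 0.1611  0.4018 -0.9492  1.4348  0.6621  2.0056 -0.9779] [-0.589  -0.1072 -1.2985] [0.482  0.0885 0.3455] [-0.1473 -0.5689 -0.8091]
59 [-51.8525   0.4929   4.7066] [-0.0055  6.991  -0.0588]
52 [-10.6391  -0.      14.4781] [0. 7. 0.]
45 [-10.6391   0.      14.4781] [-0.  7.  0.]
38 [-10.6391  -0.      14.4781] [-0.  7.  0.]
31 [-10.6391  -0.      14.4781] [0. 7. 0.]
24 [-10.6391   0.      14.4781] [0. 7. 0.]
17 [-10.6391  -0.      14.4781] [-0.  7.  0.]
10 [-10.6391   0.      14.4781] [0. 7. 0.]
3 [-14.6426   0.      21.0601] [-0. 10.  0.]
```

>>> apply_moves(
  rows=[
    {"x":-18,"y":0,"z":-24,"ax":0,"ay":0,"az":0,"gripper":1},
    {"x":-20,"y":0,"z":15,"ax":0,"ay":0,"az":0,"gripper":1},
    {"x":-10.6,"y":0,"z":14.5,"ax":0,"ay":7,"az":0,"gripper":1},
    {"x":-10.6,"y":0,"z":14.5,"ax":0,"ay":7,"az":0,"gripper":1},
    {"x":-10.6,"y":0,"z":14.5,"ax":0,"ay":7,"az":0,"gripper":1},
  ],
)

```text
clock: 10.08
position: [0.4641, 0.0179, 0.353]
ee_rot: [0.784, 0.607, -0.101, 0.08]
ft_force: [-0.3, 0.3, -1.9]
grip_width: 0.172
grasp_force: 78.2
```

>>> apply_moves(
  rows=[
    {"x":-10.6,"y":0,"z":14.5,"ax":0,"ay":7,"az":0,"gripper":1},
    {"x":-10.6,"y":0,"z":14.5,"ax":0,"ay":7,"az":0,"gripper":1},
    {"x":-10.6,"y":0,"z":14.5,"ax":0,"ay":7,"az":0,"gripper":1},
    {"x":-10.6,"y":0,"z":14.5,"ax":0,"ay":7,"az":0,"gripper":1},
    {"x":-10.6,"y":0,"z":14.5,"ax":0,"ay":7,"az":0,"gripper":1},
  ],
)

```text
clock: 10.5
position: [0.4504, -0.0362, 0.2834]
ee_rot: [0.78, 0.602, 0.139, -0.104]
ft_force: [1.2, -1.0, -1.2]
grip_width: 0.176
grasp_force: 78.2
```

>>> apply_moves(
  rows=[
    {"x":-10.6,"y":0,"z":14.5,"ax":0,"ay":7,"az":0,"gripper":1},
    {"x":-4,"y":0,"z":6,"ax":0,"ay":3,"az":0,"gripper":1},
    {"x":0,"y":0,"z":0,"ax":0,"ay":0,"az":0,"gripper":1},
    {"x":0,"y":0,"z":0,"ax":0,"ay":0,"az":0,"gripper":1},
    {"x":0,"y":0,"z":0,"ax":0,"ay":0,"az":0,"gripper":1},
  ],
)

```text
clock: 10.92
position: [0.4492, -0.0393, 0.2591]
ee_rot: [0.764, 0.593, 0.203, -0.156]
ft_force: [0.6, 0.3, -0.7]
grip_width: 0.174
grasp_force: 78.2
```

```bash
python3 - <<'E'
from h import *
o=get_obs();print(o['ft_force'])
go([.457,-.2837,.16],Rtool(75.5,30))
c=cam(); crop(c,210,130,330,220,6.6,'pics/c7.png')
E
```

```text
[ 0.6203  0.2779 -0.6937]
t 10.9167 turn(deg) [0.0067 0.3399 0.1155] shift before turn [-253.0318   68.2367  -30.0055] after [-252.7113   68.7429  -31.5136] pos [ 0.4492 -0.0393  0.2591]
```

View pics/c7.png

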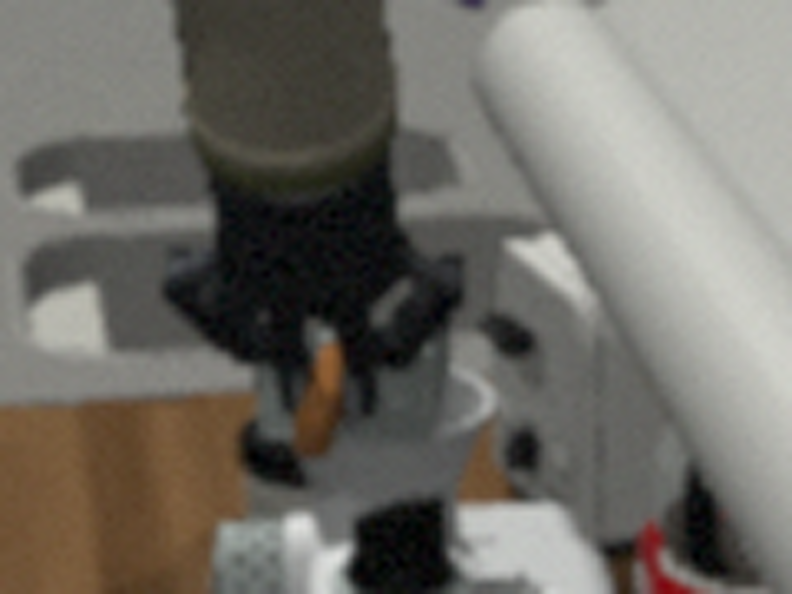

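>>> apply_moves(
  rows=[
    {"x":-21,"y":7,"z":-12,"ax":0,"ay":0,"az":0,"gripper":1},
    {"x":-21,"y":7,"z":-12,"ax":0,"ay":0,"az":0,"gripper":1},
    {"x":-21,"y":7,"z":-12,"ax":0,"ay":0,"az":0,"gripper":1},
    {"x":-21,"y":7,"z":-12,"ax":0,"ay":0,"az":0,"gripper":1},
    {"x":-21,"y":7,"z":-12,"ax":0,"ay":0,"az":0,"gripper":1},
  ],
)

```text
clock: 11.38
position: [0.4531, -0.1664, 0.2592]
ee_rot: [0.764, 0.593, 0.203, -0.156]
ft_force: [0.5, -0.0, 0.3]
grip_width: 0.169
grasp_force: 78.1
```

>>> apply_moves(
  rows=[
    {"x":-21,"y":7,"z":-12,"ax":0,"ay":0,"az":0,"gripper":1},
    {"x":-21,"y":7,"z":-12,"ax":0,"ay":0,"az":0,"gripper":1},
    {"x":-21,"y":7,"z":-12,"ax":0,"ay":0,"az":0,"gripper":1},
    {"x":-21,"y":7,"z":-12,"ax":0,"ay":0,"az":0,"gripper":1},
    {"x":-21,"y":6,"z":-12,"ax":0,"ay":0,"az":0,"gripper":1},
  ],
)

```text
clock: 11.8
position: [0.456, -0.2922, 0.2592]
ee_rot: [0.764, 0.593, 0.203, -0.156]
ft_force: [0.3, -0.3, -0.8]
grip_width: 0.173
grasp_force: 78.1
```

>>> apply_moves(
  rows=[
    {"x":-15,"y":0,"z":26,"ax":0,"ay":0,"az":0,"gripper":1},
    {"x":-15,"y":0,"z":26,"ax":0,"ay":0,"az":0,"gripper":1},
    {"x":-15,"y":0,"z":26,"ax":0,"ay":0,"az":0,"gripper":1},
    {"x":-10,"y":0,"z":17.3,"ax":0,"ay":0,"az":0,"gripper":1},
    {"x":0,"y":0,"z":0,"ax":0,"ay":0,"az":0,"gripper":1},
  ],
)

```text
clock: 12.22
position: [0.4542, -0.2903, 0.145]
ee_rot: [0.764, 0.592, 0.202, -0.16]
ft_force: [-1.1, 0.7, -2.3]
grip_width: 0.172
grasp_force: 78.0
```

```bash
python3 - <<'E'
from h import *
o=get_obs();print(o['ft_force'])
go([.457,-.2837,.0372],Rtool(75.5,30))
E
```

```text
[-1.145   0.701  -2.2752]
t 12.2167 turn(deg) [-0.2618  0.132  -0.0313] shift before turn [-47.4891   1.5652  97.0112] after [-47.7132   1.0961  96.9076] pos [ 0.4542 -0.2903  0.145 ]
```

>>> apply_moves(
  rows=[
    {"x":-13,"y":0,"z":22.5,"ax":0,"ay":0,"az":0,"gripper":1},
    {"x":-13,"y":0,"z":22.5,"ax":0,"ay":0,"az":0,"gripper":1},
    {"x":-13,"y":0,"z":22.5,"ax":0,"ay":0,"az":0,"gripper":1},
    {"x":-11,"y":0,"z":19,"ax":0,"ay":0,"az":0,"gripper":1},
    {"x":0,"y":0,"z":0,"ax":0,"ay":0,"az":0,"gripper":1},
  ],
)

```text
clock: 12.63
position: [0.4543, -0.2914, 0.0463]
ee_rot: [0.764, 0.592, 0.203, -0.159]
ft_force: [-1.0, 1.0, -1.7]
grip_width: 0.172
grasp_force: 78.1
```

>>> apply_moves(
  rows=[
    {"x":-1,"y":0,"z":1.7,"ax":0,"ay":0,"az":0,"gripper":1},
    {"x":-1,"y":0,"z":1.7,"ax":0,"ay":0,"az":0,"gripper":1},
    {"x":-0.5,"y":0,"z":0.9,"ax":0,"ay":0,"az":0,"gripper":1},
    {"x":0,"y":0,"z":0,"ax":0,"ay":0,"az":0,"gripper":1},
    {"x":0,"y":0,"z":0,"ax":0,"ay":0,"az":0,"gripper":1},
  ],
)

```text
clock: 13.05
position: [0.4549, -0.293, 0.0439]
ee_rot: [0.764, 0.592, 0.203, -0.157]
ft_force: [-0.5, 0.2, -1.3]
grip_width: 0.171
grasp_force: 78.1
```

>>> apply_moves(
  rows=[
    {"x":-1,"y":0,"z":1.7,"ax":0,"ay":0,"az":0,"gripper":1},
    {"x":-1,"y":0,"z":1.7,"ax":0,"ay":0,"az":0,"gripper":1},
    {"x":0,"y":0,"z":0,"ax":0,"ay":0,"az":0,"gripper":1},
    {"x":0,"y":0,"z":0,"ax":0,"ay":0,"az":0,"gripper":1},
    {"x":0,"y":0,"z":0,"ax":0,"ay":0,"az":0,"gripper":1},
  ],
)

```text
clock: 13.47
position: [0.4544, -0.2926, 0.0389]
ee_rot: [0.764, 0.591, 0.203, -0.158]
ft_force: [-0.8, -0.2, -1.0]
grip_width: 0.172
grasp_force: 78.1
```

>>> apply_moves(
  rows=[
    {"x":-1,"y":0,"z":1.7,"ax":0,"ay":0,"az":0,"gripper":1},
    {"x":0,"y":0,"z":0,"ax":0,"ay":0,"az":0,"gripper":1},
    {"x":0,"y":0,"z":0,"ax":0,"ay":0,"az":0,"gripper":1},
    {"x":0,"y":0,"z":0,"ax":0,"ay":0,"az":0,"gripper":1},
  ],
)

```text
clock: 13.8
position: [0.4547, -0.2928, 0.0373]
ee_rot: [0.764, 0.591, 0.203, -0.157]
ft_force: [-0.8, -0.1, 4.4]
grip_width: 0.174
grasp_force: 78.9
```

Contact is at 4.4 N, so the scoop stands on the worktop. I'll release and withdraw.

>>> apply_moves(
  newtons=20,
  rows=[
    {"x":0,"y":0,"z":0,"ax":0,"ay":0,"az":0,"gripper":1},
    {"x":0,"y":0,"z":0,"ax":0,"ay":0,"az":0,"gripper":0.7},
    {"x":0,"y":0,"z":0,"ax":0,"ay":0,"az":0,"gripper":0.4},
    {"x":0,"y":0,"z":0,"ax":0,"ay":0,"az":0,"gripper":0.2},
    {"x":0,"y":0,"z":0,"ax":0,"ay":0,"az":0,"gripper":0.2},
  ],
)

```text
clock: 14.22
position: [0.4544, -0.2925, 0.0367]
ee_rot: [0.764, 0.591, 0.203, -0.158]
ft_force: [-0.4, -0.6, -0.2]
grip_width: 0.715
grasp_force: 0.0
```

>>> apply_moves(
  rows=[
    {"x":0,"y":0,"z":-10,"ax":0,"ay":0,"az":0,"gripper":0.2},
    {"x":0,"y":0,"z":-30,"ax":0,"ay":0,"az":0,"gripper":0.2},
    {"x":0,"y":0,"z":-40,"ax":0,"ay":0,"az":0,"gripper":0.2},
    {"x":0,"y":0,"z":-40,"ax":0,"ay":0,"az":0,"gripper":0.2},
    {"x":0,"y":0,"z":-40,"ax":0,"ay":0,"az":0,"gripper":0.2},
  ],
)

```text
clock: 14.63
position: [0.4338, -0.3706, 0.1782]
ee_rot: [0.764, 0.591, 0.203, -0.157]
ft_force: [0.9, -0.6, -0.3]
grip_width: 0.799
grasp_force: 0.0
```

```bash
python3 - <<'E'
from h import *
go([.487,.024,.30],Rtool(31.6)); go([.487,.024,.30],Rtool(211.6)); o=get_obs(); print(o['joint_pos'],o['grip_width'])
c=cam(); cv2.imwrite('pics/after.png',c['color'][:,:,::-1])
b=cv2.imread('pics/side0.png')[275:325,255:305].astype(int); a=c['color'][275:325,255:305,::-1].astype(int)
# dark brown nut pixels inside the tray, between walls (rows 280-292)
for im in(b,a):
    hsv=cv2.cvtColor(im.astype(np.uint8),cv2.COLOR_BGR2HSV)[5:17,12:40]
    print(((hsv[...,1]>90)&(hsv[...,2]<110)).sum(), im[8:16,20:38:2].sum(2)//3)
E
```

```text
t 14.6333 turn(deg) [-11.4094 -28.2769  42.8493] shift before turn [403.6187 -47.6136  90.4982] after [ 252.0317 -308.2197 -121.8428] pos [ 0.4338 -0.3706  0.1782]
t 14.6333 turn(deg) [  35.1656  -14.1889 -132.3591] shift before turn [403.6187 -47.6136  90.4982] after [-252.0317  308.2197 -121.8428] pos [ 0.4338 -0.3706  0.1782]
[ 1.1029  0.5019 -0.3247  1.4749 -0.287   1.4711  0.6105] 0.7994867472126884
31 [[141 134  81  58 107 136 137 136 137]
 [141 118  49  34  68 138 137 137 139]
 [142  96  34  32  45 126 140 138 140]
 [138  86  32  28  34 119 135 140 138]
 [135 103  70  54  38  96 117 139 135]
 [134 126 114  93  40  52  81 129 138]
 [110 115 114 104  53  42  45 119 141]
 [ 86  94  86  80  69  70  72 118 135]]
35 [[147 146 144 148 141 134 137 123 126]
 [166 165 168 167 164 152 154 152 146]
 [169 169 168 169 166 164 165 166 158]
 [168 166 169 168 167 169 170 166 160]
 [169 167 166 167 166 166 166 168 165]
 [170 171 166 168 169 171 167 165 169]
 [170 172 170 167 168 164 168 165 172]
 [161 166 165 154 169 167 171 166 165]]
```

>>> apply_moves(
  rows=[
    {"x":0,"y":0,"z":-20,"ax":0,"ay":-6,"az":0,"gripper":0.4},
    {"x":0,"y":0,"z":-20,"ax":0,"ay":-6,"az":0,"gripper":0.4},
    {"x":0,"y":0,"z":-30,"ax":0,"ay":-6,"az":0,"gripper":0.4},
    {"x":0,"y":0,"z":-30,"ax":0,"ay":-6,"az":0,"gripper":0.4},
    {"x":0,"y":0,"z":-20,"ax":0,"ay":-6,"az":0,"gripper":0.4},
  ],
)

```text
clock: 15.1
position: [0.4256, -0.4055, 0.2935]
ee_rot: [0.792, 0.611, -0.003, 0.005]
ft_force: [-0.2, 0.2, 0.1]
grip_width: 0.601
grasp_force: 0.0
```

```bash
python3 - <<'E'
from h import *
go([.487,.024,.30],Rtool(211.6))
E
```

```text
t 15.1 turn(deg) [  -0.6417    0.5688 -136.2601] shift before turn [430.9942 -49.3207 -11.4177] after [-277.3453  333.7011   -6.4831] pos [ 0.4256 -0.4055  0.2935]
```

>>> apply_moves(
  rows=[
    {"x":36,"y":-4,"z":-1,"ax":0,"ay":0,"az":0,"gripper":0.4},
    {"x":36,"y":-4,"z":-1,"ax":0,"ay":0,"az":0,"gripper":0.4},
    {"x":36,"y":-4,"z":-1,"ax":0,"ay":0,"az":0,"gripper":0.4},
    {"x":36,"y":-4,"z":-1,"ax":0,"ay":0,"az":0,"gripper":0.4},
    {"x":36,"y":-4,"z":-1,"ax":0,"ay":0,"az":0,"gripper":0.4},
  ],
)

```text
clock: 15.52
position: [0.4513, -0.2229, 0.2942]
ee_rot: [0.791, 0.612, -0.002, 0.001]
ft_force: [1.2, -0.2, -0.1]
grip_width: 0.6
grasp_force: 0.0
```

>>> apply_moves(
  rows=[
    {"x":36,"y":-4,"z":-1,"ax":0,"ay":0,"az":0,"gripper":0.4},
    {"x":36,"y":-4,"z":-1,"ax":0,"ay":0,"az":0,"gripper":0.4},
    {"x":36,"y":-4,"z":-1,"ax":0,"ay":0,"az":0,"gripper":0.4},
    {"x":36,"y":-4,"z":-1,"ax":0,"ay":0,"az":0,"gripper":0.4},
    {"x":36,"y":-4,"z":-1,"ax":0,"ay":0,"az":0,"gripper":0.4},
  ],
)

```text
clock: 15.93
position: [0.4771, -0.0436, 0.2987]
ee_rot: [0.791, 0.612, -0.001, 0.002]
ft_force: [1.0, 0.9, 0.7]
grip_width: 0.602
grasp_force: 0.0
```

>>> apply_moves(
  rows=[
    {"x":36,"y":-4,"z":-1,"ax":0,"ay":0,"az":0,"gripper":0.4},
    {"x":35,"y":-5,"z":0,"ax":0,"ay":0,"az":0,"gripper":0.4},
    {"x":0,"y":0,"z":0,"ax":0,"ay":0,"az":-7,"gripper":0.4},
    {"x":0,"y":0,"z":0,"ax":0,"ay":0,"az":-7,"gripper":0.4},
    {"x":0,"y":0,"z":0,"ax":0,"ay":0,"az":-7,"gripper":0.4},
  ],
)

```text
clock: 16.35
position: [0.4863, 0.0264, 0.2992]
ee_rot: [0.663, 0.748, -0.002, 0.001]
ft_force: [-0.6, -1.0, 0.5]
grip_width: 0.598
grasp_force: 0.0
```

>>> apply_moves(
  rows=[
    {"x":0,"y":0,"z":0,"ax":0,"ay":0,"az":-7,"gripper":0.4},
    {"x":0,"y":0,"z":0,"ax":0,"ay":0,"az":-7,"gripper":0.4},
    {"x":0,"y":0,"z":0,"ax":0,"ay":0,"az":-7,"gripper":0.4},
    {"x":0,"y":0,"z":0,"ax":0,"ay":0,"az":-7,"gripper":0.4},
    {"x":0,"y":0,"z":0,"ax":0,"ay":0,"az":-7,"gripper":0.4},
  ],
)

```text
clock: 16.77
position: [0.4863, 0.0256, 0.2992]
ee_rot: [0.408, 0.913, -0.002, 0.0]
ft_force: [0.1, -0.2, -0.1]
grip_width: 0.598
grasp_force: 0.0
```

>>> apply_moves(
  rows=[
    {"x":0,"y":0,"z":0,"ax":0,"ay":0,"az":-7,"gripper":0.4},
    {"x":0,"y":0,"z":0,"ax":0,"ay":0,"az":-7,"gripper":0.4},
    {"x":0,"y":0,"z":0,"ax":0,"ay":0,"az":-7,"gripper":0.4},
    {"x":0,"y":0,"z":0,"ax":0,"ay":0,"az":-7,"gripper":0.4},
    {"x":0,"y":0,"z":0,"ax":0,"ay":0,"az":-7,"gripper":0.4},
  ],
)

```text
clock: 17.18
position: [0.4863, 0.0256, 0.2992]
ee_rot: [0.115, 0.993, -0.002, -0.0]
ft_force: [0.5, 0.4, -0.5]
grip_width: 0.601
grasp_force: 0.0
```

```bash
python3 - <<'E'
from h import *
go([.487,.024,.30],Rtool(211.6)); print(get_obs()['joint_pos'])
E
```

```text
t 17.1833 turn(deg) [ -0.216   -0.0879 -44.8   ] shift before turn [-1.0306 -1.4044 -0.8151] after [ 0.2561 -1.7204 -0.8207] pos [0.4863 0.0256 0.2992]
[ 0.5463  0.0425 -0.7063  1.691   0.0316  1.4198  1.1761]
```

>>> apply_moves(
  rows=[
    {"x":0,"y":0,"z":0,"ax":0,"ay":0,"az":-7,"gripper":0.4},
    {"x":0,"y":0,"z":0,"ax":0,"ay":0,"az":-7,"gripper":0.4},
    {"x":0,"y":0,"z":0,"ax":0,"ay":0,"az":-7,"gripper":0.4},
    {"x":0,"y":0,"z":0,"ax":0,"ay":0,"az":-7,"gripper":0.4},
    {"x":0,"y":0,"z":0,"ax":0,"ay":0,"az":-7,"gripper":0.4},
  ],
)

```text
clock: 17.6
position: [0.4863, 0.0256, 0.2992]
ee_rot: [-0.189, 0.982, -0.002, -0.001]
ft_force: [-0.1, 0.2, 0.9]
grip_width: 0.603
grasp_force: 0.0
```

>>> apply_moves(
  rows=[
    {"x":0,"y":0,"z":20,"ax":0,"ay":0,"az":-7,"gripper":0.4},
    {"x":0,"y":0,"z":20,"ax":0,"ay":0,"az":-2.8,"gripper":0.4},
    {"x":0,"y":0,"z":0,"ax":0,"ay":0,"az":0,"gripper":0.4},
  ],
)

```text
clock: 17.85
position: [0.4848, 0.0251, 0.256]
ee_rot: [-0.27, 0.963, -0.001, -0.003]
ft_force: [0.1, 0.2, -0.6]
grip_width: 0.605
grasp_force: 0.0
```

```bash
python3 - <<'E'
from h import *
im=cv2.imread('pics/after.png'); b=cv2.imread('pics/side0.png')
k=lambda m,x0,y0,x1,y1,s:cv2.resize(m[y0:y1,x0:x1],None,fx=s,fy=s,interpolation=cv2.INTER_CUBIC)
out=np.zeros((600,800,3),np.uint8)
d=k(im,255,196,291,226,12); out[:360,:432]=np.clip(d.astype(float)*1.6,0,255)
s=k(im,258,272,304,320,8); out[:384,432:800]=s
h=k(im,245,180,291,206,8); out[384:592,432:800]=h
c=cam(); g=k(c['color'][:,:,::-1],235,160,301,200,6); out[360:600,:396]=g
cv2.imwrite('pics/comp.png',out); go([.487,.024,.163],Rtool(211.6)); o=get_obs(); print((proj(c,o['position'])-[235,160])*6)
E
```

```text
t 17.9 turn(deg) [-0.0578 -0.3001 -0.417 ] shift before turn [-1.1904 -1.798  94.8639] after [-0.68   -1.9005 94.8669] pos [0.4854 0.0253 0.2579]
[[203.6201 132.0153]]
```

View pics/comp.png

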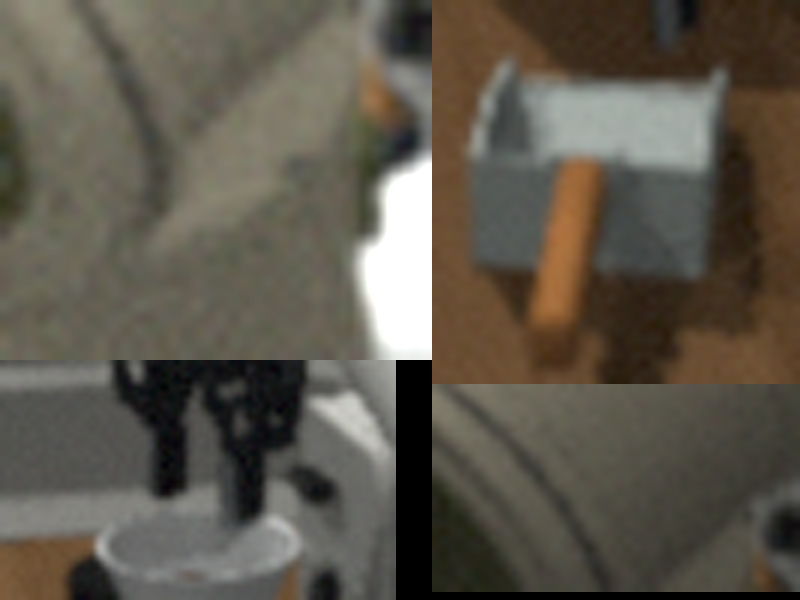

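The scoop stands upright and empty, and brown shows in the hopper. The dial was hidden in that frame, so I'll refine its pose by fitting a silhouette in the first image.

```bash
python3 - <<'E'
from h import *
from scipy.optimize import minimize
c=cam(); im=cv2.imread('pics/side0.png'); x0,y0,x1,y1=255,196,291,228;S=8
crop_=cv2.resize(im[y0:y1,x0:x1],None,fx=S,fy=S,interpolation=cv2.INTER_CUBIC)
gray=crop_.max(2)
m=(gray<70).astype(np.uint8); n,l,st,_=cv2.connectedComponentsWithStats(m); m=(l==1+st[1:,4].argmax()); print(st[1:,4].max()/64, st[1+st[1:,4].argmax()]/S)
th=np.linspace(0,2*np.pi,40)
def mask(v):
    x,y,w=v; out=np.zeros(m.shape,np.uint8)
    cyl=np.concatenate([np.c_[x+.027*np.cos(th),y+.027*np.sin(th),0*th+z] for z in(.14,.149)])
    R=Rn.from_euler('z',w).as_matrix()
    box=np.array([R@[a,b,0]+[x,y,z] for a in(-.025,.025) for b in(-.007,.007) for z in(.149,.179)])
    for P in(cyl,box):
        q=(proj(c,P)-[x0,y0]+.5)*S-.5
        cv2.fillConvexPoly(out,cv2.convexHull(np.round(q).astype(np.int32)),1)
    return out.astype(bool)
f=lambda v:1-(mask(v)&m).sum()/(mask(v)|m).sum()
for w in(.45,.55,.65):
    r=minimize(f,[.487,.024,w],method='Nelder-Mead',options=dict(initial_simplex=[[.487,.024,w],[.491,.024,w],[.487,.029,w],[.487,.024,w+.15]],xatol=1e-5,fatol=1e-5)); print(r.x,r.fun)
E
```

```text
204.40625 [   7.625    9.375   16.375   15.75  1635.25 ]
[0.4877 0.0231 0.685 ] 0.1495553230447293
[0.4878 0.0241 0.6833] 0.14844159245678368
[0.4881 0.0233 0.6646] 0.1501693149257619
```

>>> apply_moves(
  rows=[
    {"x":-1,"y":-3,"z":20,"ax":0,"ay":0,"az":-2,"gripper":0.4},
    {"x":0,"y":0,"z":20,"ax":0,"ay":0,"az":0,"gripper":0.4},
    {"x":0,"y":0,"z":20,"ax":0,"ay":0,"az":0,"gripper":0.4},
    {"x":0,"y":0,"z":20,"ax":0,"ay":0,"az":0,"gripper":0.4},
    {"x":0,"y":0,"z":0,"ax":0,"ay":0,"az":0,"gripper":0.4},
  ],
)

```text
clock: 18.37
position: [0.4876, 0.0229, 0.177]
ee_rot: [-0.285, 0.958, -0.001, -0.003]
ft_force: [-1.0, 0.9, -0.1]
grip_width: 0.599
grasp_force: 0.0
```

>>> apply_moves(
  rows=[
    {"x":0,"y":0,"z":6,"ax":0,"ay":0,"az":0,"gripper":0.4},
    {"x":0,"y":0,"z":6,"ax":0,"ay":0,"az":0,"gripper":0.4},
    {"x":0,"y":0,"z":0,"ax":0,"ay":0,"az":0,"gripper":0.4},
    {"x":0,"y":0,"z":0,"ax":0,"ay":0,"az":0,"gripper":0.4},
  ],
)

```text
clock: 18.7
position: [0.4891, 0.0233, 0.1675]
ee_rot: [-0.286, 0.958, -0.002, -0.001]
ft_force: [0.5, 0.6, -0.5]
grip_width: 0.6
grasp_force: 0.0
```

```bash
python3 - <<'E'
from h import *
go([.488,.0235,.165],Rtool(213)); o=get_obs();print(o['ft_force'],o['joint_pos'])
E
```

```text
t 18.7 turn(deg) [-0.1553 -0.1274  0.2484] shift before turn [0.7676 0.7897 2.4869] after [0.7766 0.7796 2.4873] pos [0.4891 0.0233 0.1675]
[ 0.4548  0.5703 -0.5358] [ 0.54    0.1573 -0.7305  1.8743  0.1182  1.1533  1.9185]
```

Well aligned. I'll go down 2 mm and close gently.

>>> apply_moves(
  newtons=25,
  rows=[
    {"x":0,"y":0,"z":2,"ax":0,"ay":0,"az":0,"gripper":0.5},
    {"x":0,"y":0,"z":0,"ax":0,"ay":0,"az":0,"gripper":0.65},
    {"x":0,"y":0,"z":0,"ax":0,"ay":0,"az":0,"gripper":0.8},
    {"x":0,"y":0,"z":0,"ax":0,"ay":0,"az":0,"gripper":1},
    {"x":0,"y":0,"z":0,"ax":0,"ay":0,"az":0,"gripper":1},
  ],
)

```text
clock: 19.12
position: [0.4896, 0.022, 0.1653]
ee_rot: [-0.285, 0.958, -0.002, -0.0]
ft_force: [3.0, -4.3, 0.9]
grip_width: 0.161
grasp_force: 27.9
```

>>> apply_moves(
  rows=[
    {"x":0,"y":0,"z":0,"ax":0,"ay":0,"az":0,"gripper":1},
    {"x":0,"y":0,"z":0,"ax":0,"ay":0,"az":0,"gripper":1},
    {"x":0,"y":0,"z":0,"ax":0,"ay":0,"az":0,"gripper":1},
  ],
)

```text
clock: 19.37
position: [0.4896, 0.022, 0.1653]
ee_rot: [-0.285, 0.958, -0.002, -0.0]
ft_force: [3.5, -4.6, 0.9]
grip_width: 0.161
grasp_force: 27.8
```

```bash
python3 - <<'E'
from h import *
go([.488,.0235,.165],Rtool(213)); o=get_obs();print(o['ft_force'],o['torque'],o['grip_width']*85)
E
```

```text
t 19.3667 turn(deg) [-0.2328 -0.1076  0.1581] shift before turn [0.4871 2.1229 0.2768] after [0.4935 2.1204 0.2845] pos [0.4896 0.022  0.1653]
[ 3.4525 -4.5767  0.9046] [-0.8072 -0.5171 -0.3977] 13.665871183697595
```

>>> apply_moves(
  newtons=80,
  rows=[
    {"x":0,"y":-1.5,"z":0,"ax":0,"ay":0,"az":0,"gripper":1},
    {"x":0,"y":0,"z":0,"ax":0,"ay":0,"az":0,"gripper":1},
    {"x":0,"y":0,"z":0,"ax":0,"ay":0,"az":0,"gripper":1},
    {"x":0,"y":0,"z":0,"ax":0,"ay":0,"az":0,"gripper":1},
    {"x":0,"y":0,"z":0,"ax":0,"ay":0,"az":0,"gripper":1},
  ],
)

```text
clock: 19.78
position: [0.4897, 0.022, 0.1654]
ee_rot: [-0.286, 0.958, -0.001, -0.001]
ft_force: [-1.4, -0.4, 6.9]
grip_width: 0.148
grasp_force: 80.0
```

```bash
python3 - <<'E'
from h import *
go([.488,.0235,.165],Rtool(213)); o=get_obs();print(o['ft_force'],o['torque'],o['grip_width']*85)
E
```

```text
t 19.7833 turn(deg) [-0.1263 -0.1492  0.2061] shift before turn [0.5517 2.1767 0.3866] after [0.5606 2.1738 0.3899] pos [0.4897 0.022  0.1654]
[-1.4066 -0.3534  6.856 ] [ 0.0067  0.5524 -0.6865] 12.541465246706672
```

>>> apply_moves(
  rows=[
    {"x":0,"y":0,"z":0,"ax":0,"ay":0,"az":4,"gripper":1},
    {"x":0,"y":0,"z":0,"ax":0,"ay":0,"az":4,"gripper":1},
    {"x":0,"y":0,"z":0,"ax":0,"ay":0,"az":4,"gripper":1},
    {"x":0,"y":0,"z":0,"ax":0,"ay":0,"az":0,"gripper":1},
    {"x":0,"y":0,"z":0,"ax":0,"ay":0,"az":0,"gripper":1},
  ],
)

```text
clock: 20.2
position: [0.4899, 0.0217, 0.1654]
ee_rot: [-0.184, 0.983, -0.002, -0.001]
ft_force: [-0.9, -2.8, 5.3]
grip_width: 0.147
grasp_force: 78.9
```

```bash
python3 - <<'E'
from h import *
go([.488,.0235,.165],Rtool(213)); o=get_obs();print(o['ft_force'],o['torque'],o['grip_width']*85)
E
```

```text
t 20.2 turn(deg) [ -0.1943  -0.1234 -11.7599] shift before turn [1.0998 2.3825 0.4024] after [0.5921 2.5554 0.409 ] pos [0.4899 0.0217 0.1654]
[-0.8773 -2.7536  5.3296] [-0.2801  0.2587  0.1029] 12.488866429738488
```

>>> apply_moves(
  rows=[
    {"x":0,"y":0,"z":0,"ax":0,"ay":0,"az":6,"gripper":1},
    {"x":0,"y":0,"z":0,"ax":0,"ay":0,"az":6,"gripper":1},
    {"x":0,"y":0,"z":0,"ax":0,"ay":0,"az":6,"gripper":1},
    {"x":0,"y":0,"z":0,"ax":0,"ay":0,"az":6,"gripper":1},
    {"x":0,"y":0,"z":0,"ax":0,"ay":0,"az":6,"gripper":1},
  ],
)

```text
clock: 20.62
position: [0.4901, 0.0206, 0.1654]
ee_rot: [0.079, 0.997, -0.003, 0.0]
ft_force: [0.2, -7.2, 4.4]
grip_width: 0.144
grasp_force: 78.8
```

>>> apply_moves(
  rows=[
    {"x":0,"y":0,"z":0,"ax":0,"ay":0,"az":6,"gripper":1},
    {"x":0,"y":0,"z":0,"ax":0,"ay":0,"az":6,"gripper":1},
    {"x":0,"y":0,"z":0,"ax":0,"ay":0,"az":6,"gripper":1},
    {"x":0,"y":0,"z":0,"ax":0,"ay":0,"az":6,"gripper":1},
    {"x":0,"y":0,"z":0,"ax":0,"ay":0,"az":2,"gripper":1},
  ],
)

```text
clock: 21.03
position: [0.4898, 0.0198, 0.1654]
ee_rot: [0.302, 0.953, -0.003, 0.001]
ft_force: [-2.5, -8.9, 6.3]
grip_width: 0.147
grasp_force: 79.1
```

>>> apply_moves(
  rows=[
    {"x":0,"y":0,"z":0,"ax":0,"ay":0,"az":1,"gripper":1},
    {"x":0,"y":0,"z":0,"ax":0,"ay":0,"az":0,"gripper":1},
    {"x":0,"y":0,"z":0,"ax":0,"ay":0,"az":0,"gripper":1},
    {"x":0,"y":0,"z":0,"ax":0,"ay":0,"az":0,"gripper":1},
  ],
)

```text
clock: 21.37
position: [0.4898, 0.0197, 0.1654]
ee_rot: [0.308, 0.952, -0.003, 0.001]
ft_force: [-1.9, -9.7, 7.0]
grip_width: 0.145
grasp_force: 79.1
```

```bash
cat > t.py <<'E'
from h import *
o=get_obs(); x=Rn.from_quat(o['ee_rot']).as_matrix()[:,0]; print(o['clock'],'bar yaw',np.degrees(np.arctan2(-x[1],-x[0])),o['position'],'F',o['ft_force'],'T',o['torque'],o['grip_width']*85,o['joint_pos'][6])
E
python3 t.py
```

```text
21.3667 bar yaw -35.82643341309888 [0.4898 0.0197 0.1654] F [-1.8621 -9.7335  6.9679] T [-1.7132  0.4091  0.1624] 12.286539409340369 0.7327346880441375
```

>>> apply_moves(
  rows=[
    {"x":-1,"y":-1.5,"z":0,"ax":0,"ay":0,"az":1,"gripper":1},
    {"x":0,"y":0,"z":0,"ax":0,"ay":0,"az":1,"gripper":1},
    {"x":0,"y":0,"z":0,"ax":0,"ay":0,"az":0,"gripper":1},
    {"x":0,"y":0,"z":0,"ax":0,"ay":0,"az":0,"gripper":1},
    {"x":0,"y":0,"z":0,"ax":0,"ay":0,"az":0,"gripper":1},
  ],
)

```text
clock: 21.78
position: [0.4897, 0.0196, 0.1654]
ee_rot: [0.323, 0.946, -0.002, 0.0]
ft_force: [-1.4, -3.9, 5.8]
grip_width: 0.151
grasp_force: 79.0
```

```bash
python3 t.py
```

```text
21.7833 bar yaw -37.74382587841631 [0.4897 0.0196 0.1654] F [-1.3823 -3.9444  5.8422] T [-0.5658  0.3469  0.0984] 12.835157756576455 0.7023419635244672
```

>>> apply_moves(
  rows=[
    {"x":0,"y":0,"z":0,"ax":0,"ay":0,"az":1,"gripper":1},
    {"x":0,"y":0,"z":0,"ax":0,"ay":0,"az":0,"gripper":1},
    {"x":0,"y":0,"z":0,"ax":0,"ay":0,"az":0,"gripper":1},
    {"x":0,"y":0,"z":0,"ax":0,"ay":0,"az":0,"gripper":1},
  ],
)

```text
clock: 22.12
position: [0.4897, 0.0195, 0.1654]
ee_rot: [0.332, 0.943, -0.002, 0.0]
ft_force: [-1.3, -3.6, 6.4]
grip_width: 0.149
grasp_force: 78.9
```

```bash
python3 t.py
```

```text
22.1167 bar yaw -38.74715331592268 [0.4897 0.0195 0.1654] F [-1.3194 -3.6407  6.3587] T [-0.5804  0.3488  0.1897] 12.635621669748216 0.6850793344603705
```

>>> apply_moves(
  rows=[
    {"x":0,"y":0,"z":0,"ax":0,"ay":0,"az":1,"gripper":1},
    {"x":0,"y":0,"z":0,"ax":0,"ay":0,"az":0,"gripper":1},
    {"x":0,"y":0,"z":0,"ax":0,"ay":0,"az":0,"gripper":1},
    {"x":0,"y":0,"z":0,"ax":0,"ay":0,"az":0,"gripper":1},
  ],
)

```text
clock: 22.45
position: [0.4897, 0.0195, 0.1654]
ee_rot: [0.34, 0.94, -0.002, 0.0]
ft_force: [-2.6, -3.5, 6.6]
grip_width: 0.152
grasp_force: 79.0
```

```bash
python3 t.py
```

```text
22.45 bar yaw -39.74938190006556 [0.4897 0.0195 0.1654] F [-2.5859 -3.462   6.5781] T [-0.5372  0.3387  0.1721] 12.89670413850899 0.6678227324145088
```

>>> apply_moves(
  rows=[
    {"x":0,"y":0,"z":0,"ax":0,"ay":0,"az":1,"gripper":1},
    {"x":0,"y":0,"z":0,"ax":0,"ay":0,"az":0,"gripper":1},
    {"x":0,"y":0,"z":0,"ax":0,"ay":0,"az":0,"gripper":1},
    {"x":0,"y":0,"z":0,"ax":0,"ay":0,"az":0,"gripper":1},
  ],
)

```text
clock: 22.78
position: [0.4897, 0.0195, 0.1654]
ee_rot: [0.348, 0.937, -0.002, 0.0]
ft_force: [-1.3, -3.9, 5.8]
grip_width: 0.148
grasp_force: 79.0
```

```bash
python3 t.py
```

```text
22.7833 bar yaw -40.74949577974179 [0.4897 0.0195 0.1654] F [-1.3402 -3.8604  5.822 ] T [-0.5801  0.3854  0.1319] 12.547944872263187 0.6505992553855805
```

>>> apply_moves(
  rows=[
    {"x":0,"y":0,"z":0,"ax":0,"ay":0,"az":1,"gripper":1},
    {"x":0,"y":0,"z":0,"ax":0,"ay":0,"az":0,"gripper":1},
    {"x":0,"y":0,"z":0,"ax":0,"ay":0,"az":0,"gripper":1},
    {"x":0,"y":0,"z":0,"ax":0,"ay":0,"az":0,"gripper":1},
  ],
)

```text
clock: 23.12
position: [0.4896, 0.0195, 0.1654]
ee_rot: [0.356, 0.934, -0.002, 0.0]
ft_force: [-1.8, -4.1, 5.5]
grip_width: 0.143
grasp_force: 78.9
```

```bash
python3 t.py
```

```text
23.1167 bar yaw -41.746147675935894 [0.4896 0.0195 0.1654] F [-1.7704 -4.1002  5.5306] T [-0.6249  0.3828  0.1112] 12.174883050664642 0.6334072091239503
```

>>> apply_moves(
  rows=[
    {"x":0,"y":0,"z":0,"ax":0,"ay":0,"az":1,"gripper":1},
    {"x":0,"y":0,"z":0,"ax":0,"ay":0,"az":0,"gripper":1},
    {"x":0,"y":0,"z":0,"ax":0,"ay":0,"az":0,"gripper":1},
    {"x":0,"y":0,"z":0,"ax":0,"ay":0,"az":0,"gripper":1},
  ],
)

```text
clock: 23.45
position: [0.4896, 0.0194, 0.1654]
ee_rot: [0.364, 0.931, -0.002, 0.0]
ft_force: [-1.9, -3.2, 5.7]
grip_width: 0.143
grasp_force: 79.1
```

```bash
python3 t.py
```

```text
23.45 bar yaw -42.74390897806929 [0.4896 0.0194 0.1654] F [-1.8523 -3.1532  5.7281] T [-0.6219  0.4695  0.2263] 12.191837844507251 0.6162179821733064
```

>>> apply_moves(
  rows=[
    {"x":0,"y":0,"z":0,"ax":0,"ay":0,"az":1,"gripper":1},
    {"x":0,"y":0,"z":0,"ax":0,"ay":0,"az":0,"gripper":1},
    {"x":0,"y":0,"z":0,"ax":0,"ay":0,"az":0,"gripper":1},
    {"x":0,"y":0,"z":0,"ax":0,"ay":0,"az":0,"gripper":1},
  ],
)

```text
clock: 23.78
position: [0.4896, 0.0194, 0.1654]
ee_rot: [0.372, 0.928, -0.002, 0.001]
ft_force: [-2.5, -4.5, 6.3]
grip_width: 0.148
grasp_force: 79.3
```

```bash
python3 t.py
```

```text
23.7833 bar yaw -43.68234202686306 [0.4896 0.0194 0.1654] F [-2.4582 -4.4917  6.2842] T [-0.7595  0.3904  0.7884] 12.551849184040353 0.5996206414288524
```

>>> apply_moves(
  rows=[
    {"x":0,"y":0,"z":0,"ax":0,"ay":0,"az":1,"gripper":1},
    {"x":0,"y":0,"z":0,"ax":0,"ay":0,"az":0,"gripper":1},
    {"x":0,"y":0,"z":0,"ax":0,"ay":0,"az":0,"gripper":1},
    {"x":0,"y":0,"z":0,"ax":0,"ay":0,"az":0,"gripper":1},
  ],
)

```text
clock: 24.12
position: [0.4896, 0.0194, 0.1654]
ee_rot: [0.38, 0.925, -0.003, 0.001]
ft_force: [-1.2, -4.7, 6.2]
grip_width: 0.143
grasp_force: 80.1
```

```bash
python3 t.py
```

```text
24.1167 bar yaw -44.63173548916178 [0.4896 0.0194 0.1654] F [-1.196  -4.7476  6.184 ] T [-0.92    0.4035  1.2904] 12.118607947252803 0.5828803877464904
```

The upper stop is felt at about -42.8° yaw, so 1.26 rad lies near -40.5°, in line with the mill yaw estimate. I'll back off just inside the third click.

>>> apply_moves(
  rows=[
    {"x":0,"y":0,"z":0,"ax":0,"ay":0,"az":-3.2,"gripper":1},
    {"x":0,"y":0,"z":0,"ax":0,"ay":0,"az":0,"gripper":1},
    {"x":0,"y":0,"z":0,"ax":0,"ay":0,"az":0,"gripper":1},
    {"x":0,"y":0,"z":0,"ax":0,"ay":0,"az":0,"gripper":1},
    {"x":0,"y":0,"z":0,"ax":0,"ay":0,"az":0,"gripper":1},
  ],
)

```text
clock: 24.53
position: [0.4897, 0.0194, 0.1654]
ee_rot: [0.355, 0.935, -0.002, 0.0]
ft_force: [-1.6, -5.0, 6.3]
grip_width: 0.145
grasp_force: 79.0
```

```bash
python3 t.py
```

```text
24.5333 bar yaw -41.55019744210563 [0.4897 0.0194 0.1654] F [-1.5697 -5.0177  6.2525] T [-0.5905  0.4511  0.2125] 12.302979299436341 0.6368826973874996
```

```bash
python3 -c "
from workcell import *
print(hand_in())"
```

```text
the job is handed in; nothing more can be done
None
```

I tipped the nuts into the hopper, set the scoop down upright and let go, then turned the dial to the third position and handed in at about 24.5 s while still holding it; the camera confirmed the visible floor of the scoop bare and a nut in the hopper, but never all five nuts at once.

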